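# Rehang the garage cabinet's door on its hinge pin

## Robot

A 6-joint arm with a two-finger parallel gripper is mounted at the origin on the work surface. World frame = base frame: x ahead of the robot, y to its left, z up, the work surface at z = 0. Lengths are in m, angles in rad, forces in N, time in s.
With the tool pointing down it reaches from about 0.35 to 0.775 m from the base axis. Payload 5.5 kg.
Tool frame: the origin (TCP) lies midway between the tips of the shut fingers; the grasp point (between the pads) lies 19 mm behind it; z points along the fingers, y is the direction in which the jaws open and shut (so a half turn about z gives the same grasp; the last joint's range is limited). The gripper opens to 85 mm and grips with 20 to 120 N. Pads are 22 mm wide; open, the fingers measure 114 mm over their backs; the gripper's body (76 mm by 85 mm) begins 54 mm behind the grasp point. The pads swing forward as they close: fully open they stand 13 mm farther back than shut.
Start: joints at [-1.481, 0.313, 0.046, 1.304, 0, 1.431], TCP at [0.131, -0.56, 0.208] pointing down, gripper open.
Joint ranges: [-2.76, 2.76], [-0.86, 1.69], [-1.03, 1.26], [-2.2, 2.34], [-1.47, 1.5], [-3.14, 3.14]. Speed limits (rad/s): [2.57, 2.57, 3.14, 3.14, 3.14, 3.14].

## Interface

Orientations are given as a unit quaternion [w, x, y, z].
In Python, from workcell import env gives the robot as it stands.
- The arm moves only by the shell command python3 -m creep 'ROWS' [OPENING] [FORCE]. ROWS is JSON, a list of rows, each a list of 6 numbers: the shift along the tool's x, y, z in m, then the turn, a rotation vector about the tool's x, y, z in degrees. A call has exactly 8 rows; each row is the pose to reach, as a shift and turn from the pose commanded when the call began, along the tool's axes at that moment; what a row does not reach only later rows make up. A row lasts 1/10 s, in which the tool goes at most 50 mm and 8.59 degrees, less where a joint would pass 70% of its speed; a pose out of reach is approached as far as the arm can. A call with a gripper value outside its range is refused whole. OPENING is the finger opening in m, from 0 to 0.0854, set as the call begins (- or left out, the last holds). The fingers move at their own pace and stop on an object; FORCE is the grip in N (left out, the last holds). Time passes only in rows, so rows that repeat a pose let the fingers close, or fill a call up. It gives the time, the measured TCP pose, the force and the opening at its end, in the units of the state.
- env.get_state(): the state, without advancing time (a new reading comes with each control period).
- env.read_camera(name): name is "scene" or "top" or "wrist"; returns (picture, depth): 384x512x3 uint8, blue, green, red; 384x512 float32, m along the optical axis (not along the pixel's ray), 0 where there is no reading.
- env.camera_params(name): a dict with "fx", "fy", "cx", "cy" (pixels), "position" and "orientation" of the camera in the world. Camera axes: x right, y up, looking along -z (the intrinsics and any distortion apply to the point x, -y, -z); pixel columns grow to the right and rows downward; lengths in m; the calibration is good to about 2 mm. A picture is of the moment at which its call begins: read the wrist's pose just before it. camera_params takes no time and is no camera call; for the wrist camera it gives the pose at the moment of the call.
- env.hand_in(): hands the job in, once; it reports no verdict.
The state is a dict: "clock": time; "joint_pos": joint angles; "qvel": joint speeds; "tau": joint torques, N m; "tcp_pos": TCP position; "orientation": TCP orientation; "wrist_force": force on the tool from outside, world axes, zero at the start; "ft_torque": the same for the moment, N m; "finger_gap": finger opening in m.
Only numpy, scipy, OpenCV 4.12 (cv2) and the standard library are available. Lean on these libraries where they do the work, as an engineer would, in place of code of your own. Each camera call takes 0.05 s, during which the arm holds its last target. There are 200 camera calls.

## Task

The small grey cabinet lies on its back with its blue door off. Lay the door on the cabinet's open front so that the door's two hinge barrels drop between the cabinet's three, slide the brass-headed hinge pin through all five barrels until its head stops against the end barrel, then lift the door by its handle about 35 degrees open and lower it shut again without letting it slam, to check that the hinge swings. Leave the bottle, bowl, bucket grate and valve tool where they stand.

Things in the scene. Friction and masses are not known exactly. Their poses are not given: they have to be found in the camera images.
- cabinet: Small grey plastic cabinet, fixed, lying on its back, open front upwards: 140 mm wide (its x), 160 mm high (its y), rim 90 mm above the bench. Origin: centre of its underside; z up. Three grey hinge barrels (outside 18 mm, bore 11 mm) stand along its -x side on one axis parallel to y, at x = -81 mm, z = 99 mm (9 mm above the rim). The space beyond both ends of the hinge is free.
- hinge_left (a point): On the hinge axis at the outer end face of the cabinet's end barrel on its +y side, which is flush with the cabinet's end. Axes as the cabinet's. The end barrels are 22 mm long.
- hinge_right (a point): On the hinge axis at the outer end face of the cabinet's end barrel on its -y side, flush with the cabinet's end, 160 mm from hinge_left. Axes as the cabinet's.
- hinge_mid (a point): Middle of the cabinet's hinge axis, in the centre of its middle barrel (22 mm long). On each side of that barrel is a 47 mm gap for a door barrel. Axes as the cabinet's.
- door_handle (a point): Grasp point: centre of the black bar handle of the blue door (0.18 to 0.31 kg). Bar 12 mm thick (x), 14 mm tall (z), 96 mm long (y, parallel to the hinge), 72 mm clear between its posts, 45 mm above the door's underside. The panel, 140 x 160 x 10 mm, lies face up; it reaches 96 mm from the bar to -x, 44 mm to +x, 80 mm to each side. z: out of the front face; x: from hinge edge to handle edge.
- door_barrels (a point): Middle of the door's hinge axis, between its two blue barrels (41 mm long, 28 mm apart, outside 18 mm, bore 11 mm): 107 mm from the handle's centre to the door's -x and 36 mm below it, 9 mm above the underside. Axes as the door's. With the door in place it meets hinge_mid, axes agree, the underside rests on the rim and the barrels have 3 mm end play each way.
- pin_head (a point): Grasp point: centre of the square brass head of the loose hinge pin, 56 mm long (pin x), 16 mm wide and tall, 8 mm above the bench while it lies there, level, the rod 4 mm clear of the bench. Pin x points along the rod to the nose. Weighs 0.145 kg, balances 18 mm from the head's centre towards the nose. May go into the hinge from either end.
- pin_shoulder (a point): On the pin's axis at the face of the head from which the rod starts, 28 mm from the head's centre. This face stops against the outer end of the cabinet's end barrel. Axes as the pin's.
- pin_nose (a point): Tip of the pin, 172 mm from the shoulder. The rod is red anodised aluminium, 8 mm in diameter; its last 14 mm taper to a 3 mm tip. With the pin home the nose sticks 12 mm out of the far end barrel. Axes as the pin's.
- bottle: Green spray bottle with black twist cap and white spray head, 74 mm in diameter, 207 mm tall, standing. Origin: centre of its underside. Leave it alone.
- bowl: Grey ceramic bowl, 130 mm across the rim, 50 mm high. Origin: centre of its underside. Leave it alone.
- grate: Round yellow plastic bucket grate, 260 mm in diameter, 60 mm high, standing on its fins. Origin: centre of its underside. Leave it alone.
- valve_tool: Four-way chrome valve stem tool, a flat cross 74 mm over its tips and 10 mm high, lying on the bench. Origin: centre of its underside. Leave it alone.
Not all that is in view belongs to the job. What is shaped like the part that bears pin_head but pink is not meant.

How it is judged:
By the outcome, as a careful person would: the job done as asked, in the order asked, and still so for the second after the job is handed in, with the robot touching nothing.
It also fails if it takes over 64 s, if anything falls off the work surface, if the arm or the gripper's body presses on something with over 40 N, if the wrist force passes 120 N, or if a joint passes its speed limit or range.

## Working session

There is one attempt and no reset: what is moved stays moved. The work goes in short steps, Python scripts to look and compute and a shell command to move; the robot and the scene stay as the last step left them, time stands still between calls to the robot, and variables do not carry over. Pictures are saved under pics/ and viewed, about 8 in all and at most 12, crops included, and the job is handed in when it is done.

```bash
ls; mkdir -p pics
cat > h.py <<'E'
import numpy as np, cv2
from scipy.spatial.transform import Rotation as R
from workcell import env
def rot(q): return R.from_quat([q[1],q[2],q[3],q[0]])
def look(n,name=None):
    p=env.camera_params(n); im,d=env.read_camera(n)
    if name: cv2.imwrite('pics/'+name,im)
    return im,d,p
def ray(p,u,v):
    d=np.stack([(np.asarray(u,float)-p['cx'])/p['fx'],-(np.asarray(v,float)-p['cy'])/p['fy'],-np.ones(np.shape(u))],-1)
    return rot(p['orientation']).apply(d)
def onz(p,u,v,z):
    d=ray(p,u,v); o=np.array(p['position']); return o+d*((z-o[2])/d[...,2])[...,None]
def cloud(p,d):
    v,u=np.mgrid[:d.shape[0],:d.shape[1]]
    return (np.array(p['position'])+ray(p,u.ravel(),v.ravel())*d.ravel()[:,None]).reshape(*d.shape,3)
def proj(p,X):
    c=rot(p['orientation']).inv().apply(np.asarray(X)-p['position']); return np.stack([p['cx']+p['fx']*c[...,0]/-c[...,2],p['cy']-p['fy']*c[...,1]/-c[...,2]],-1)
E
python3 - <<'E'
from h import *
for n in ['top','scene','wrist']:
    im,d,p=look(n,n+'0.png'); print(n,p); np.savez('/tmp/'+n+'0.npz',im=im,d=d)
a,b=cv2.imread('pics/top0.png'),cv2.imread('pics/scene0.png')
print(env.get_state())
E
```

```text
pics
top {'fx': 457.3476379491498, 'fy': 457.3476379491498, 'cx': 251.59115294244518, 'cy': 191.54469313008718, 'position': array([0.46875989, 0.08804111, 1.24443167]), 'orientation': array([-0.69941671, -0.00776507,  0.01487689,  0.71451707])}
scene {'fx': 374.31993023820223, 'fy': 374.31993023820223, 'cx': 254.0505077567124, 'cy': 185.2149114236647, 'position': array([1.48490524, 0.04405522, 0.67934014]), 'orientation': array([0.62462958, 0.34369105, 0.33655737, 0.6151776 ])}
wrist {'fx': 274.1028151273598, 'fy': 274.1028151273598, 'cx': 258.45352067145063, 'cy': 190.6605247663245, 'position': array([ 0.21154979, -0.54103586,  0.37311533]), 'orientation': array([ 0.77332046, -0.12766814,  0.10214169, -0.61257113])}
{'clock': 0.15, 'joint_pos': array([-1.48059328e+00,  3.13812953e-01,  4.52465891e-02,  1.30360281e+00,
        3.05256476e-05,  1.43121996e+00]), 'qvel': array([ 0.0004347 , -0.00216226,  0.00441101,  0.0017503 ,  0.00105104,
        0.00053865]), 'tau': array([ 2.20287591e-03, -4.81063950e+01,  2.98815215e+01,  1.39244262e-02,
       -1.09066098e-04, -6.93766154e-06]), 'tcp_pos': array([ 0.13093982, -0.5594714 ,  0.20772496]), 'orientation': array([-6.85838324e-04,  9.93407201e-01,  1.14637086e-01,  3.22019693e-05]), 'wrist_force': array([-0.49310411, -0.16932912, -0.14211927]), 'ft_torque': array([-0.02294   ,  0.02029034, -0.0170164 ]), 'finger_gap': 0.0853933126205281}
```

View pics/top0.png

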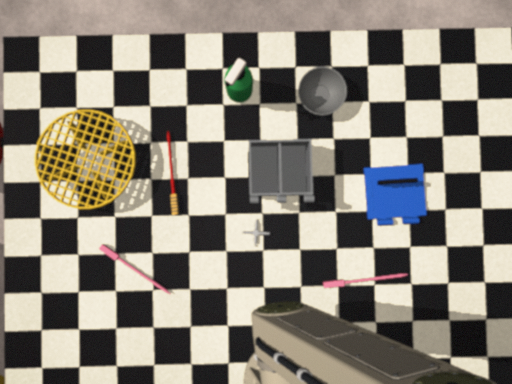

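View pics/scene0.png

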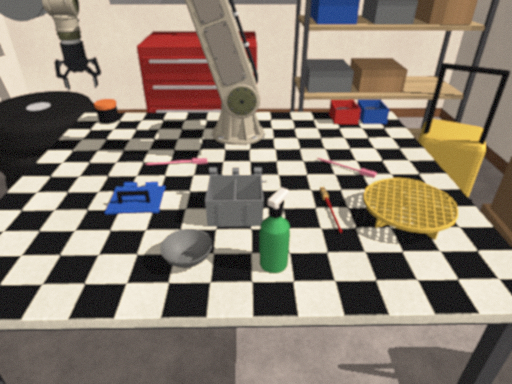

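The top view shows the cabinet at (281,170) with its hinge towards the robot, and the door at (396,193) with its barrels at the robot side. There are three pin-shaped things: (174,170) red rod with brass head, (135,270) pink, (365,281) pink. The red one fits the description. The bottle is at (238,82), the bowl at (323,92), the grate at (85,158) and the valve tool at (257,233).

```bash
cat > m.py <<'E'
from h import *
f=np.load('/tmp/top0.npz'); im,d=f['im'],f['d']; p=env.camera_params('top'); C=cloud(p,d)
hsv=cv2.cvtColor(im,cv2.COLOR_BGR2HSV)
def rect(m,z,n):
    v,u=np.nonzero(m); P=onz(p,u,v,z)[:,:2] if z is not None else C[m][:,:2]
    r=cv2.minAreaRect(P.astype(np.float32)*1000); print(n,len(u),np.round(r[0],1),np.round(r[1],1),round(r[2],1),'medz',np.round(np.median(C[m][:,2]),4)); return P
vv,uu=np.mgrid[:384,:512]
blue=(hsv[...,0]>100)&(hsv[...,0]<130)&(hsv[...,1]>150)&(vv>150)&(vv<240)&(uu>340)
rect(blue,.010,'door')
blk=(im.max(2)<50)&(uu>370)&(uu<425)&(vv>172)&(vv<192)
rect(blk&(C[...,2]>.03),.052,'handle')
box=(uu>240)&(uu<325)&(vv>130)&(vv<215)
rim=box&(C[...,2]>.083)&(C[...,2]<.097); rect(rim,.090,'rim'); 
bar=box&(C[...,2]>.1); P=rect(bar,.106,'barrels')
n,l,s,c=cv2.connectedComponentsWithStats(bar.astype(np.uint8)); print([(s[i,4],np.round(onz(p,*c[i],.106),4)) for i in range(1,n)])
red=(uu>155)&(uu<190)&(vv>125)&(vv<218)&(hsv[...,1]>120)&((hsv[...,0]<8)|(hsv[...,0]>172))
br=(uu>155)&(uu<190)&(vv>190)&(vv<220)&(hsv[...,1]>90)&(hsv[...,0]>=9)&(hsv[...,0]<35)
rect(red,.008,'rod'); rect(br,.012,'head')
o=[]
for (u0,v0,u1,v1,k) in [(350,150,440,235,4),(235,125,325,215,4),(150,120,200,220,4)]: o.append(cv2.resize(im[v0:v1,u0:u1],None,fx=k,fy=k,interpolation=2))
H=max(x.shape[0] for x in o); o=[cv2.copyMakeBorder(x,0,H-x.shape[0],0,0,0) for x in o]
x=np.hstack(o); x=cv2.resize(x,None,fx=.8,fy=.8); print(x.shape); cv2.imwrite('pics/crop1.png',x)
E
python3 m.py
```

```text
door 3052 [ 490.9 -312.8] [164.2 166. ] 3.0 medz 0.0111
handle 86 [ 526.  -306.9] [ 5.8 97.6] 2.6 medz 0.052
rim 537 [558.8   2.9] [161.9 157.3] 88.8 medz 0.0897
barrels 210 [561.5  -4.6] [204.4 170.9] 87.9 medz 0.1065
[(np.int32(1), array([0.648, 0.022, 0.106])), (np.int32(1), array([0.6438, 0.0622, 0.106 ])), (np.int32(1), array([ 0.623 , -0.0976,  0.106 ])), (np.int32(1), array([0.6215, 0.0777, 0.106 ])), (np.int32(1), array([ 0.6218, -0.0324,  0.106 ])), (np.int32(1), array([ 0.6146, -0.0172,  0.106 ])), (np.int32(1), array([0.6111, 0.0579, 0.106 ])), (np.int32(1), array([ 0.6019, -0.0219,  0.106 ])), (np.int32(1), array([0.5782, 0.0411, 0.106 ])), (np.int32(1), array([0.5734, 0.0537, 0.106 ])), (np.int32(1), array([ 0.5672, -0.0061,  0.106 ])), (np.int32(1), array([ 0.5597, -0.0059,  0.106 ])), (np.int32(1), array([0.5506, 0.0368, 0.106 ])), (np.int32(1), array([ 0.5491, -0.0331,  0.106 ])), (np.int32(1), array([ 0.5504, -0.0907,  0.106 ])), (np.int32(1), array([0.5456, 0.0394, 0.106 ])), (np.int32(1), array([ 0.5471, -0.0106,  0.106 ])), (np.int32(1), array([0.5314, 0.0771, 0.106 ])), (np.int32(1), array([0.5284, 0.0522, 0.106 ])), (np.int32(1), array([ 0.5269, -0.0201,  0.106 ])), (np.int32(1), array([0.5198, 0.    , 0.106 ])), (np.int32(1), array([ 0.5137, -0.0547,  0.106 ])), (np.int32(1), array([0.5092, 0.0875, 0.106 ])), (np.int32(60), array([0.4856, 0.0035, 0.106 ])), (np.int32(63), array([ 0.486 , -0.0665,  0.106 ])), (np.int32(61), array([0.4862, 0.0706, 0.106 ])), (np.int32(1), array([0.4821, 0.1006, 0.106 ])), (np.int32(1), array([ 0.4733, -0.0787,  0.106 ])), (np.int32(1), array([ 0.4727, -0.1036,  0.106 ]))]
rod 204 [595.3 293.8] [169.6  15.8] 4.4 medz 0.0097
head 190 [480.5 285.1] [57.8 24.3] 3.5 medz 0.0136
(320, 736, 3)
```

View pics/crop1.png

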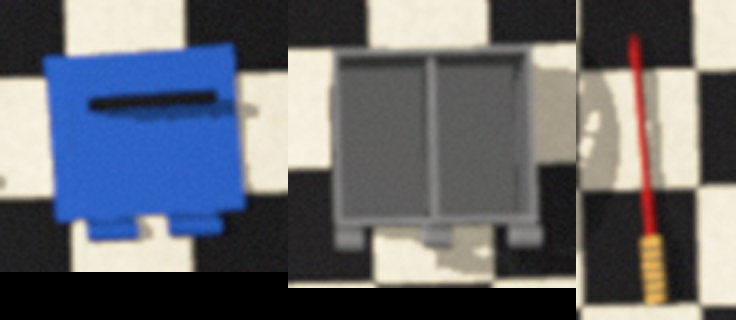

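```bash
cat > go.py <<'E'
# python3 go.py x y z yawdeg [tiltdeg about tool x] -> row in present tool axes
from h import *; import sys
a=list(map(float,sys.argv[1:])); s=env.get_state(); Rm=rot(s['orientation'])
T=R.from_euler('z',a[3],degrees=True)*R.from_euler('x',180,degrees=True)*R.from_euler('x',a[4] if len(a)>4 else 0,degrees=True)
print(np.round(Rm.inv().apply(np.array(a[:3])-s['tcp_pos']),4), np.round((Rm.inv()*T).as_rotvec(degrees=True),1), 'now',np.round(s['tcp_pos'],4),'yaw',np.round(np.degrees(np.arctan2(*Rm.as_matrix()[[1,0],0])),2),'z',np.round(Rm.as_matrix()[:,2],3),'t',s['clock'],'F',np.round(s['wrist_force'],1),'gap',round(s['finger_gap'],4))
E
python3 go.py .526 -.307 .15 92.6
python3 -m creep '[[0.045,-0.016,0.005,0,0,-8.5],[0.09,-0.032,0.01,0,0,-17],[0.135,-0.048,0.016,0,0,-25.5],[0.18,-0.064,0.022,0,0,-34],[0.225,-0.08,0.028,0,0,-42.5],[0.27,-0.096,0.035,0,0,-51],[0.315,-0.112,0.04,0,0,-59.5],[0.36,-0.128,0.046,0,0,-68]]' 0.05
python3 go.py .526 -.307 .15 92.6
```

```text
[ 0.4422 -0.1558  0.058 ] [ -0.1  -0.1 -79.4] now [ 0.1309 -0.5595  0.2077] yaw 13.17 z [-0.     0.001 -1.   ] t 0.15 F [-0.5 -0.2 -0.1] gap 0.0854
clock: 0.95
tcp_pos: [0.4537, -0.3519, 0.1621]
orientation: [-0.0, 0.757, 0.653, -0.0]
wrist_force: [0.7, -0.7, 0.2]
finger_gap: 0.0499
[0.0551 0.0649 0.0121] [ -0.    0.  -11.1] now [ 0.4537 -0.3519  0.1621] yaw 81.51 z [-0. -0. -1.] t 0.95 F [ 0.7 -0.7  0.2] gap 0.0499
```

```bash
python3 -m creep '[[0.02,0.02,0.004,0,0,-5],[0.04,0.045,0.008,0,0,-9],[0.055,0.065,0.012,0,0,-11.1],[0.055,0.065,0.012,0,0,-11.1],[0.055,0.065,0.012,0,0,-11.1],[0.055,0.065,0.012,0,0,-11.1],[0.055,0.065,0.012,0,0,-11.1],[0.055,0.065,0.012,0,0,-11.1]]'
python3 - <<'E'
from h import *
im,d,p=look('wrist','w1.png'); np.savez('/tmp/w1.npz',im=im,d=d); C=cloud(p,d)
hsv=cv2.cvtColor(im,cv2.COLOR_BGR2HSV)
m=(C[...,2]>.046)&(C[...,2]<.058)&(abs(C[...,0]-.526)<.03)&(abs(C[...,1]+.307)<.07)&(im.max(2)<90)
P=C[m]; print(len(P),cv2.minAreaRect((P[:,:2]*1000).astype(np.float32)),P[:,2].mean(),np.median(P,0))
x,y=P[:,0],P[:,1]; print(np.polyfit(y,x,1))
b=(hsv[...,0]>100)&(hsv[...,0]<130)&(hsv[...,1]>150)
print(cv2.minAreaRect((C[b&(C[...,2]>.004)&(C[...,2]<.014)][:,:2]*1000).astype(np.float32)))
E
```

```text
clock: 1.75
tcp_pos: [0.5244, -0.3097, 0.1507]
orientation: [0.0, 0.694, 0.72, -0.0]
wrist_force: [-0.1, 0.0, -0.7]
finger_gap: 0.05
973 ((527.166015625, -310.2019348144531), (11.232404708862305, 94.67124938964844), 2.0531718730926514) 0.051604508786834265 [ 0.52681572 -0.30515327  0.05172295]
[-0.04411704  0.51327871]
((492.0080871582031, -312.462890625), (159.08644104003906, 159.93289184570312), 2.58319091796875)
```

View pics/w1.png

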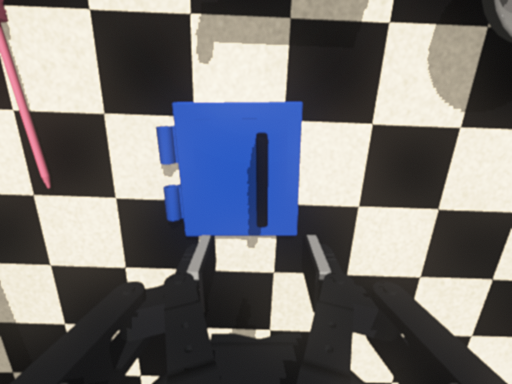

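```bash
python3 go.py .527 -.3105 .026 92.5
python3 -m creep '[[-0.001,0.003,0.025,0,0,-0.4],[-0.001,0.003,0.06,0,0,-0.4],[-0.001,0.003,0.09,0,0,-0.4],[-0.001,0.003,0.115,0,0,-0.4],[-0.001,0.003,0.1245,0,0,-0.4],[-0.001,0.003,0.1245,0,0,-0.4],[-0.001,0.003,0.1245,0,0,-0.4],[-0.001,0.003,0.1245,0,0,-0.4]]'
python3 go.py .527 -.3105 .026 92.5
python3 -m creep '[[0,0,0,0,0,0],[0,0,0,0,0,0],[0,0,0,0,0,0],[0,0,0,0,0,0],[0,0,0,0,0,0],[0,0,0,0,0,0],[0,0,0,0,0,0],[0,0,0,0,0,0]]' 0 80
python3 go.py .527 -.3105 .026 92.5
```

```text
[-0.0009  0.0025  0.1247] [ 0.   0.  -0.3] now [ 0.5245 -0.3096  0.1507] yaw 92.18 z [ 0. -0. -1.] t 1.8 F [-0.2  0.1 -0.6] gap 0.05
clock: 2.6
tcp_pos: [0.5292, -0.3108, 0.0277]
orientation: [0.002, 0.691, 0.723, 0.0]
wrist_force: [0.2, -0.3, -0.0]
finger_gap: 0.0501
[ 0.0004 -0.0021  0.0017] [0.1 0.1 0.2] now [ 0.5292 -0.3108  0.0277] yaw 92.66 z [ 0.002 -0.002 -1.   ] t 2.6 F [ 0.2 -0.3 -0. ] gap 0.0501
clock: 3.4
tcp_pos: [0.5285, -0.3102, 0.0269]
orientation: [0.001, 0.69, 0.723, 0.0]
wrist_force: [-1.1, 0.5, 6.0]
finger_gap: 0.0073
[-0.0003 -0.0015  0.0009] [0.1 0.1 0.2] now [ 0.5285 -0.3102  0.0269] yaw 92.67 z [ 0.001 -0.001 -1.   ] t 3.4 F [-1.1  0.5  6. ] gap 0.0073
```

```bash
python3 -m creep '[[0,0,0,0,0,0],[0,0,-0.01,0,0,0],[0,0,-0.03,0,0,0],[0,0,-0.06,0,0,0],[0,0,-0.1,0,0,0],[0,0,-0.14,0,0,0],[0,0,-0.16,0,0,0],[0,0,-0.16,0,0,0]]'
python3 - <<'E'
from h import *
im,d,p=look('wrist','w2.png'); np.savez('/tmp/w2.npz',im=im,d=d,pos=p['position'],ori=p['orientation']);
E
python3 go.py .527 -.3105 .026 92.5
```

```text
clock: 4.2
tcp_pos: [0.5298, -0.311, 0.19]
orientation: [0.003, 0.69, 0.723, 0.0]
wrist_force: [-0.0, 0.1, -2.8]
finger_gap: 0.0072
[ 0.0002 -0.0022  0.1613] [0.1 0.1 0.2] now [ 0.5288 -0.3103  0.1873] yaw 92.67 z [ 0.002 -0.002 -1.   ] t 4.25 F [-1.  -0.7 -2.3] gap 0.0071
```

View pics/w2.png

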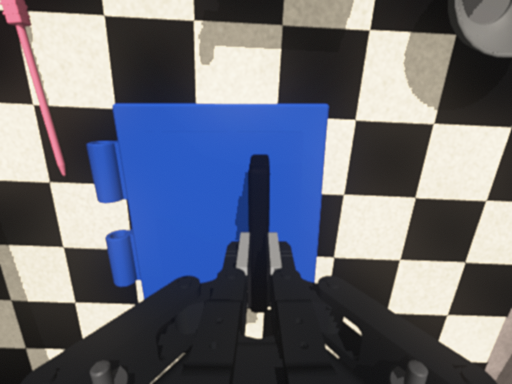

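The door is in the grip: blue panel (115–328, 103–300), bar between the pads at (259,240), barrels at (106,170) and (121,258).

```bash
cat > door.py <<'E'
from h import *; import sys
# measure held door in tool frame from wrist image
def door(im,d,p):
    s=env.get_state(); Rt=rot(s['orientation']); t=np.array(s['tcp_pos'])
    C=Rt.inv().apply((cloud(p,d)-t).reshape(-1,3)).reshape(384,512,3)
    hsv=cv2.cvtColor(im,cv2.COLOR_BGR2HSV); b=(hsv[...,0]>100)&(hsv[...,0]<130)&(hsv[...,1]>150)&(d>0)
    b=cv2.erode(b.astype(np.uint8),np.ones((3,3)))>0
    pan=b&(C[...,1]>-.085)&(C[...,1]<.04)&(abs(C[...,2])<.06)
    P=C[pan]; A=np.c_[P[:,0],P[:,1],np.ones(len(P))]; 
    for _ in range(3):
        k=np.linalg.lstsq(A,P[:,2],rcond=None)[0]; r=abs(P[:,2]-A@k); q=r<.004; A,P=A[q],P[q]
    print('panel top z=%.4f, slopes x %.2f y %.2f deg'%(k[2],*np.degrees(np.arctan(k[:2]))),'top edge x range',np.round(np.percentile(P[:,0],[0.2,99.8]),4),'y',np.round(np.percentile(P[:,1],[.2,99.8]),4))
    bar=b&(C[...,1]<-.097)&(C[...,1]>-.125)&(C[...,2]<.06)
    n,l,st,c=cv2.connectedComponentsWithStats(bar.astype(np.uint8)); 
    for i in range(1,n):
        if st[i,4]>60:
            Q=C[l==i]; top=Q[Q[:,2]<np.percentile(Q[:,2],3)+.002]
            print('barrel',st[i,4],'x',np.round(np.percentile(Q[:,0],[1,99]),4),'crest y,z',np.round(np.median(top,0)[1:],4))
    return C
if __name__=='__main__':
    im,d,p=look('wrist'); door(im,d,p)
E
python3 - <<'E'
from door import *
f=np.load('/tmp/w2.npz'); door(f['im'],f['d'],dict(env.camera_params('wrist'),position=f['pos'],orientation=f['ori']))
E
python3 go.py .593 .0025 .25 91
```

```text
panel top z=0.0134, slopes x 0.46 y -1.19 deg top edge x range [-0.0607  0.0778] y [-0.0848  0.0398]
barrel 1354 x [0.0151 0.0534] crest y,z [-0.1047  0.0092]
barrel 1044 x [-0.0549 -0.0154] crest y,z [-0.1046  0.0091]
[ 0.3094  0.0789 -0.0632] [0.1 0.1 1.7] now [ 0.5288 -0.3103  0.1873] yaw 92.67 z [ 0.002 -0.002 -1.   ] t 4.25 F [-1.  -0.7 -2.3] gap 0.0071
```

```bash
python3 go.py .57 -.19 .21 91
python3 -m creep '[[0.01,0.005,-0.005,0,0,0],[0.035,0.015,-0.012,0,0,0.5],[0.07,0.025,-0.02,0,0,1],[0.1,0.035,-0.022,0,0,1.5],[0.115,0.04,-0.022,0.5,0,1.7],[0.119,0.042,-0.022,1.2,0,1.7],[0.119,0.042,-0.022,1.2,0,1.7],[0.119,0.042,-0.022,1.2,0,1.7]]'
python3 - <<'E'
from door import *
im,d,p=look('wrist','w3.png'); np.savez('/tmp/w3.npz',im=im,d=d,pos=p['position'],ori=p['orientation']); door(im,d,p)
C=cloud(p,d)
bar=(C[...,2]>.094)&(C[...,2]<.116)&(C[...,0]<.52)&(C[...,0]>.45)&(abs(C[...,1])<.1)&(im.max(2)<200)
n,l,st,c=cv2.connectedComponentsWithStats(bar.astype(np.uint8))
for i in range(1,n):
    if st[i,4]>30:
        Q=C[l==i]; t=Q[Q[:,2]>np.percentile(Q[:,2],97)-.002]; print(st[i],'y',np.round(np.percentile(Q[:,1],[1,99]),4),'crest',np.round(np.median(t,0),4))
rim=(C[...,2]>.086)&(C[...,2]<.093)&(C[...,0]>.5)&(C[...,0]<.66)&(abs(C[...,1])<.1)
print(cv2.minAreaRect((C[rim][:,:2]*1000).astype(np.float32)))
E
python3 go.py .593 .0025 .21 91
```

```text
[ 0.1182  0.0468 -0.0229] [0.1 0.1 1.7] now [ 0.5288 -0.3103  0.1873] yaw 92.67 z [ 0.002 -0.002 -1.   ] t 4.25 F [-1.  -0.7 -2.3] gap 0.0071
clock: 5.05
tcp_pos: [0.5641, -0.1893, 0.2068]
orientation: [-0.008, 0.701, 0.713, -0.008]
wrist_force: [0.2, 0.4, -1.4]
finger_gap: 0.0074
panel top z=0.0164, slopes x 0.28 y -1.09 deg top edge x range [-0.0585  0.079 ] y [-0.0848  0.0398]
barrel 1419 x [0.0151 0.0544] crest y,z [-0.1054  0.012 ]
barrel 1119 x [-0.0527 -0.0142] crest y,z [-0.1052  0.012 ]
[166  32  22  30 571] y [-0.0765 -0.0551] crest [ 0.4867 -0.0652  0.1074]
((568.6343994140625, -50.20315933227539), (137.2859344482422, 52.900840759277344), 0.09117037057876587)
[ 0.1916  0.0319 -0.0037] [-1.3  0.  -0.1] now [ 0.5641 -0.1896  0.207 ] yaw 90.92 z [-0.022 -0.    -1.   ] t 5.1 F [-0.2 -0.4 -1.5] gap 0.0076
```

View pics/w3.png

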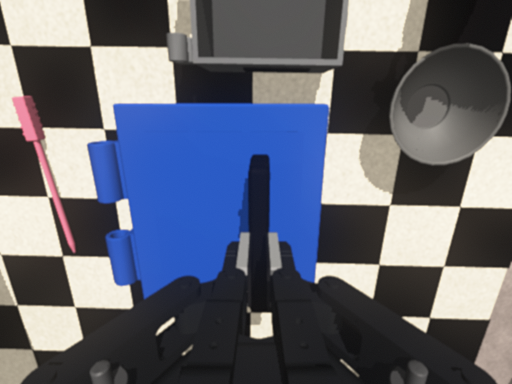

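```bash
python3 go.py .592 .002 .16 90 1.2
python3 -m creep '[[0.015,0.002,0,0,0,0],[0.045,0.008,0,0,0,0.3],[0.08,0.014,0,0,0,0.6],[0.12,0.02,0.005,0,0,0.9],[0.155,0.025,0.01,0,0,0.9],[0.18,0.027,0.02,0,0,0.9],[0.191,0.028,0.032,0,0,0.9],[0.191,0.028,0.042,0,0,0.9]]'
python3 -m creep '[[0,0,0.003,0,0,0],[0,0,0.003,0,0,0],[0,0,0.003,0,0,0],[0,0,0.003,0,0,0],[0,0,0.003,0,0,0],[0,0,0.003,0,0,0],[0,0,0.003,0,0,0],[0,0,0.003,0,0,0]]'
python3 - <<'E'
from door import *
im,d,p=look('wrist','w4.png'); np.savez('/tmp/w4.npz',im=im,d=d,pos=p['position'],ori=p['orientation']); C=door(im,d,p)
hsv=cv2.cvtColor(im,cv2.COLOR_BGR2HSV)
g=(C[...,1]<-.08)&(C[...,1]>-.14)&(abs(C[...,0])<.1)&(C[...,2]<.062)&(C[...,2]>.02)&(hsv[...,1]<100)
n,l,st,c=cv2.connectedComponentsWithStats(g.astype(np.uint8))
for i in range(1,n):
    if st[i,4]>40:
        Q=C[l==i]; t=Q[Q[:,2]<np.percentile(Q[:,2],3)+.002]; print(st[i],'x',np.round(np.percentile(Q[:,0],[1,99]),4),'crest',np.round(np.median(t,0),4))
E
python3 go.py .592 .002 .117 90 1.2
```

```text
[0.1911 0.032  0.0463] [-0.1  0.   0.9] now [ 0.5641 -0.1896  0.207 ] yaw 90.92 z [-0.022 -0.    -1.   ] t 5.1 F [-0.2 -0.4 -1.5] gap 0.0076
clock: 5.9
tcp_pos: [0.588, 0.0037, 0.1643]
orientation: [-0.007, 0.706, 0.708, -0.008]
wrist_force: [-0.6, -0.6, -1.3]
finger_gap: 0.0074
clock: 6.7
tcp_pos: [0.5884, 0.0024, 0.1623]
orientation: [-0.007, 0.707, 0.707, -0.008]
wrist_force: [-0.1, -0.2, -1.4]
finger_gap: 0.0072
panel top z=0.0161, slopes x 0.25 y -1.15 deg top edge x range [-0.0591  0.0781] y [-0.0848  0.0397]
barrel 1524 x [0.0147 0.0541] crest y,z [-0.1055  0.0118]
barrel 1092 x [-0.054  -0.0146] crest y,z [-0.1054  0.0119]
[121 100  21   4  62] x [0.0791 0.0807] crest [ 0.0799 -0.1003  0.0567]
[-0.0004  0.0046  0.0452] [0.  0.  0.1] now [0.5883 0.0025 0.1623] yaw 90.07 z [-0.021 -0.001 -1.   ] t 6.75 F [ 0.7  0.2 -1.8] gap 0.0072
```

View pics/w4.png

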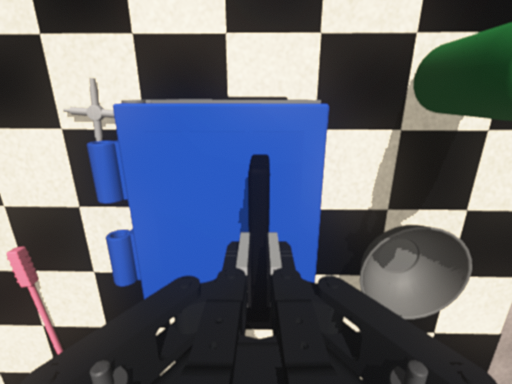

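Run:
```python
from h import *
f=np.load('/tmp/w4.npz'); p=dict(env.camera_params('wrist'),position=f['pos'],orientation=f['ori'])
print(p['position'],proj(p,[[.4865,.071,.108],[.4865,.082,.099],[.4865,.0025,.108],[.4977,.0825,.09],[.6377,.0825,.09]]))
im=f['im'];d=f['d'];C=cloud(p,d)
for v in range(96,104): print(v,[int(x) for x in im[v,110:150:4].mean(1)],[int(x) for x in im[v,276:300:4].mean(1)])
print(onz(p,np.array([130.,288]),np.array([99.,99]),.09))
cv2.imwrite('pics/c4.png',cv2.resize(im[60:160,70:320],None,fx=3,fy=3,interpolation=2))
```

```text
[0.59140892 0.08532914 0.32773108] [[130.36661112 116.0769642 ]
 [133.52628891 101.13158061]
 [142.18772582 198.11936474]
 [151.70453244 100.37792265]
 [320.98134732 100.7896754 ]]
96 [238, 231, 237, 238, 231, 238, 239, 239, 42, 41] [192, 188, 189, 238, 240, 235]
97 [237, 231, 236, 237, 231, 237, 240, 239, 45, 40] [108, 103, 104, 233, 240, 236]
98 [236, 231, 236, 235, 231, 232, 236, 234, 54, 49] [54, 54, 53, 220, 233, 229]
99 [235, 232, 237, 219, 219, 213, 211, 204, 75, 87] [74, 75, 74, 182, 196, 192]
100 [234, 233, 238, 172, 177, 175, 168, 157, 91, 129] [121, 122, 119, 150, 152, 150]
101 [236, 234, 241, 128, 139, 145, 142, 126, 95, 139] [141, 141, 141, 142, 141, 141]
102 [236, 232, 237, 121, 128, 135, 133, 119, 97, 131] [140, 139, 140, 139, 138, 138]
103 [236, 212, 198, 124, 126, 129, 128, 121, 110, 125] [135, 135, 135, 133, 133, 132]
[[0.47966237 0.08354572 0.09      ]
 [0.61063614 0.08383341 0.09      ]]
```

View pics/c4.png

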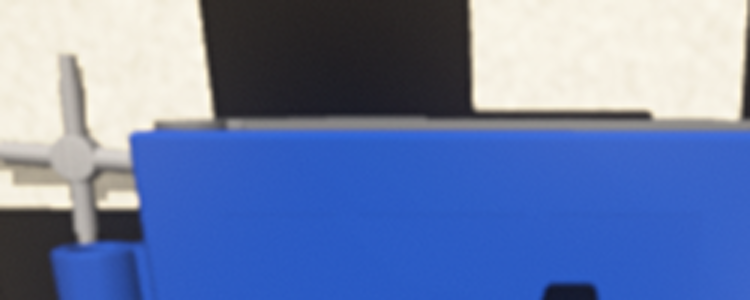

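```bash
python3 -m creep '[[0,0.0025,0,0,0,0],[0,0.0045,0.003,0,0,0],[0,0.0045,0.008,0,0,0],[0,0.0045,0.014,0,0,0],[0,0.0045,0.02,0,0,0],[0,0.0045,0.025,0,0,0],[0,0.0045,0.03,0,0,0],[0,0.0045,0.034,0,0,0]]'
python3 go.py .5926 .0025 .117 90 1.2
python3 -m creep '[[0,0,0.001,0,0,0],[0,0,0.0025,0,0,0],[0,0,0.004,0,0,0],[0,0,0.0055,0,0,0],[0,0,0.007,0,0,0],[0,0,0.0085,0,0,0],[0,0,0.01,0,0,0],[0,0,0.01,0,0,0]]'
python3 go.py .5926 .0025 .117 90 1.2
```

```text
clock: 7.55
tcp_pos: [0.5919, 0.0024, 0.1275]
orientation: [-0.007, 0.707, 0.707, -0.008]
wrist_force: [-0.3, -0.1, -1.7]
finger_gap: 0.0073
[0.0001 0.0009 0.0105] [-0.   0.   0.1] now [0.5919 0.0024 0.1275] yaw 90.06 z [-0.021 -0.001 -1.   ] t 7.55 F [-0.3 -0.1 -1.7] gap 0.0073
clock: 8.35
tcp_pos: [0.5917, 0.0024, 0.1179]
orientation: [-0.007, 0.707, 0.707, -0.008]
wrist_force: [-1.5, -0.6, -2.5]
finger_gap: 0.0075
[0.0001 0.0009 0.0009] [-0.   0.   0.1] now [0.5917 0.0024 0.1179] yaw 90.07 z [-0.021 -0.001 -1.   ] t 8.35 F [-1.5 -0.6 -2.5] gap 0.0075
```

```bash
cat > bars.py <<'E'
from door import *
def bars(im,d,p,v=1):
    C=door(im,d,p); s=env.get_state(); W=cloud(p,d)
    hsv=cv2.cvtColor(im,cv2.COLOR_BGR2HSV)
    reg=(W[...,0]<.503)&(W[...,0]>.47)&(abs(W[...,1]-.0025)<.088)&(W[...,2]>.09)&(W[...,2]<.125)
    blue=(hsv[...,1]>150)&(hsv[...,0]>100)&(hsv[...,0]<130)
    for nm,m in (('blue',reg&blue),('grey',reg&(hsv[...,1]<90))):
        n,l,st,c=cv2.connectedComponentsWithStats(m.astype(np.uint8))
        for i in range(1,n):
            if st[i,4]>25:
                Q=W[l==i]; t=Q[Q[:,2]>np.percentile(Q[:,2],97)-.002]; print(nm,st[i],'y',np.round(np.percentile(Q[:,1],[1,99]),4),'crest',np.round(np.median(t,0),4),'minx',np.round(np.percentile(Q[:,0],2),4))
if __name__=='__main__':
    import sys
    im,d,p=look('wrist',sys.argv[1]+'.png'); np.savez('/tmp/%s.npz'%sys.argv[1],im=im,d=d,pos=p['position'],ori=p['orientation']); bars(im,d,p)
    cv2.imwrite('pics/c_%s.png'%sys.argv[1],cv2.resize(im[60:320,60:340],None,fx=2.3,fy=2.3,interpolation=2))
E
python3 bars.py w5
```

```text
panel top z=0.0163, slopes x 0.25 y -1.10 deg top edge x range [-0.0584  0.0781] y [-0.0848  0.0398]
barrel 1566 x [0.0151 0.0541] crest y,z [-0.1057  0.0119]
barrel 1055 x [-0.053  -0.0146] crest y,z [-0.1053  0.0119]
blue [  87  104   64  195 4830] y [-0.0632  0.0778] crest [0.4858 0.0233 0.1083] minx 0.4799
grey [  81  100   35   36 1057] y [0.0619 0.0834] crest [0.4872 0.0726 0.1074] minx 0.48
grey [101 200  32  54 783] y [-0.0192  0.0146] crest [0.4871 0.0045 0.1075] minx 0.4778
grey [115 280  29  29 501] y [-0.0754 -0.0543] crest [ 0.4869 -0.0644  0.1073] minx 0.4798
```

View pics/c_w5.png

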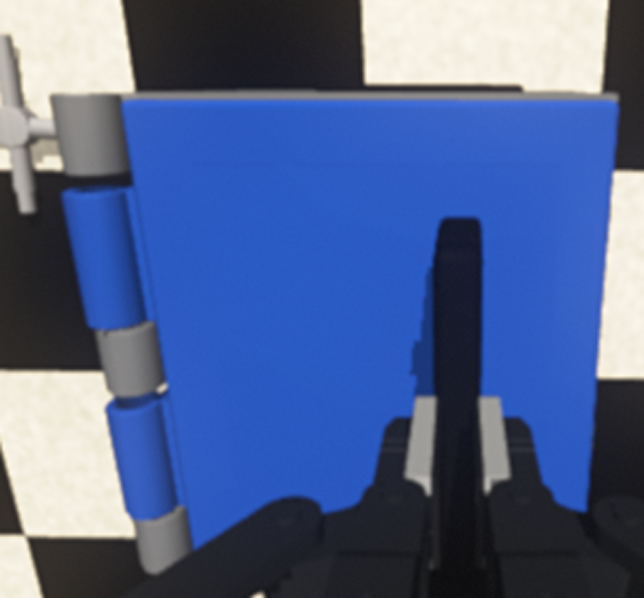

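```bash
python3 -m creep '[[0.0005,0.0006,0,0,0,0],[0.001,0.0012,0,0,0,0],[0.001,0.0012,0.0005,0,0,0],[0.001,0.0012,0.001,0,0,0],[0.001,0.0012,0.0013,0,0,0],[0.001,0.0012,0.0016,0,0,0],[0.001,0.0012,0.0016,0,0,0],[0.001,0.0012,0.0016,0,0,0]]'
python3 bars.py w6;python3 go.py .5926 .0025 .117 90 1.2
```

```text
clock: 9.2
tcp_pos: [0.5931, 0.0034, 0.1169]
orientation: [-0.007, 0.707, 0.707, -0.008]
wrist_force: [-2.0, 0.2, 2.7]
finger_gap: 0.0069
panel top z=0.0161, slopes x 0.28 y -1.09 deg top edge x range [-0.0587  0.0781] y [-0.0848  0.0397]
barrel 1581 x [0.0148 0.0541] crest y,z [-0.1057  0.0116]
barrel 1023 x [-0.0536 -0.0146] crest y,z [-0.1054  0.0117]
blue [  87  104   62  195 4431] y [-0.061   0.0782] crest [0.4872 0.023  0.1074] minx 0.4811
grey [  78  102   38   36 1127] y [0.0618 0.0832] crest [0.4872 0.073  0.1074] minx 0.4797
grey [ 99 200  34  39 852] y [-0.0125  0.0147] crest [0.4872 0.0043 0.1074] minx 0.4794
grey [115 281  28  30 558] y [-0.0751 -0.0543] crest [ 0.487  -0.0641  0.1073] minx 0.4793
[-0.0009 -0.0005 -0.0001] [0.  0.  0.1] now [0.5931 0.0034 0.1169] yaw 90.07 z [-0.021 -0.001 -1.   ] t 9.25 F [-1.9 -0.3  3.1] gap 0.007
```

```bash
python3 -m creep '[[0,0,0,0,0,0],[0,0,0,0,0,0],[0,0,0,0,0,0],[0,0,0,0,0,0],[0,0,-0.01,0,0,0],[0,0,-0.03,-0.5,0,0],[0,0,-0.06,-1.2,0,0],[0.01,0,-0.08,-1.2,0,-8]]' 0.05 60
python3 bars.py w7;python3 go.py .4805 .285 .16 184.3
```

```text
clock: 10.05
tcp_pos: [0.5953, 0.0127, 0.1992]
orientation: [0.001, 0.655, 0.756, 0.001]
wrist_force: [0.6, -0.3, -0.3]
finger_gap: 0.0501
panel top z=-0.2469, slopes x -16.48 y -83.19 deg top edge x range [0.0022 0.0081] y [-0.0269 -0.0267]
blue [ 141   98   29  151 2412] y [-0.0692  0.0777] crest [0.4868 0.021  0.1074] minx 0.4802
grey [141  93  23  28 538] y [0.0621 0.0834] crest [0.4866 0.0728 0.1075] minx 0.4788
grey [141 167  21  25 438] y [-0.0115  0.0146] crest [0.4868 0.0037 0.1073] minx 0.4793
grey [141 191  18  60 372] y [-0.0757 -0.0141] crest [ 0.4868 -0.0646  0.1074] minx 0.4794
[ 0.2851 -0.0744  0.042 ] [  0.3   0.3 -85.6] now [0.5968 0.0144 0.2026] yaw 98.68 z [ 0.007  0.001 -1.   ] t 10.1 F [0.6 0.4 1.9] gap 0.0501
```

```bash
python3 -m creep '[[0.03,-0.008,0,0,0,-8.5],[0.07,-0.018,0,0,0,-17],[0.11,-0.028,0,0,0,-25.5],[0.15,-0.039,0,0,0,-34],[0.19,-0.05,0,0,0,-42.5],[0.23,-0.06,0.01,0,0,-51],[0.265,-0.069,0.02,0,0,-59.5],[0.285,-0.074,0.03,0,0,-68]]'
python3 go.py .4805 .285 .15 184.3
python3 -m creep '[[0,0,0.005,0,0,-8],[0,0,0.01,0,0,-15],[0,0,0.015,0,0,-17.6],[0,0,0.018,0,0,-17.6],[0,0,0.02,0,0,-17.6],[0,0,0.02,0,0,-17.6],[0,0,0.02,0,0,-17.6],[0,0,0.02,0,0,-17.6]]'
cat > pin.py <<'E'
from h import *; import sys
im,d,p=look('wrist',sys.argv[1]+'.png'); np.savez('/tmp/%s.npz'%sys.argv[1],im=im,d=d,pos=p['position'],ori=p['orientation']); W=cloud(p,d)
hsv=cv2.cvtColor(im,cv2.COLOR_BGR2HSV)
near=(abs(W[...,0]-.53)<.2)&(abs(W[...,1]-.29)<.07)&(hsv[...,1]>110)
for nm,m,z in (('head',near&(hsv[...,0]>=11)&(hsv[...,0]<35),.016),('rod',near&((hsv[...,0]<8)|(hsv[...,0]>172)),.010)):
    P=W[m]; print(nm,len(P),cv2.minAreaRect((P[:,:2]*1000).astype(np.float32)),'med',np.median(P,0),'ztop',np.percentile(P[:,2],95), 'slope',np.degrees(np.arctan(np.polyfit(P[:,0],P[:,1],1)[0])))
E
python3 pin.py w8; python3 go.py .4805 .285 .15 184.3
```

```text
clock: 10.9
tcp_pos: [0.4802, 0.2877, 0.1669]
orientation: [0.0, 0.118, 0.993, 0.001]
wrist_force: [-0.7, -0.6, 0.2]
finger_gap: 0.0501
[-0.0009 -0.0025  0.0169] [  0.1   0.  -17.8] now [0.4802 0.2877 0.1669] yaw 166.48 z [ 0.     0.001 -1.   ] t 10.9 F [-0.7 -0.6  0.2] gap 0.0501
clock: 11.7
tcp_pos: [0.4817, 0.2853, 0.147]
orientation: [0.0, -0.032, 0.999, 0.0]
wrist_force: [-0.2, 0.6, 0.0]
finger_gap: 0.0501
head 1155 ((454.3130798339844, 311.985107421875), (116.24943542480469, 72.27883911132812), 4.232945442199707) med [0.4676562  0.29157709 0.01668818] ztop 0.31246199585838197 slope 3.6072556862032306
rod 718 ((543.804931640625, 291.2289123535156), (291.6733093261719, 9.8156156539917), 4.044773101806641) med [0.57999155 0.29418129 0.01114411] ztop 0.01260193494756567 slope 3.9164633336450203
[ 0.0011 -0.0002 -0.003 ] [ 0.   0.  -0.7] now [0.4816 0.2853 0.147 ] yaw -176.36 z [ 0.     0.001 -1.   ] t 11.75 F [-0.2 -0.6  0.6] gap 0.0498
```

View pics/w8.png

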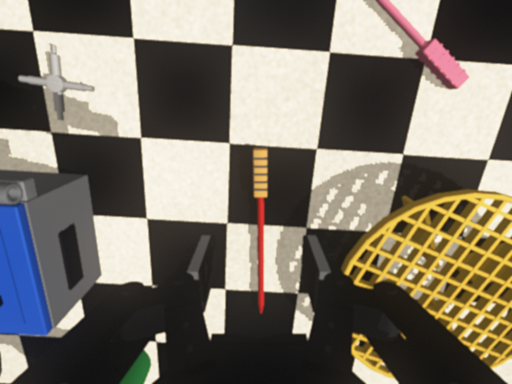

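This is the red-rodded, brass-headed pin: head (252–268, 149–198), nose (261,311). The pink pin at the top right is the decoy.

Run:
```python
from h import *
f=np.load('/tmp/w8.npz'); p=dict(env.camera_params('wrist'),position=f['pos'],orientation=f['ori']); im,d=f['im'],f['d']; W=cloud(p,d)
hsv=cv2.cvtColor(im,cv2.COLOR_BGR2HSV); v,u=np.mgrid[:384,:512]
h=(hsv[...,1]>90)&(hsv[...,0]>=11)&(hsv[...,0]<35)&(u>235)&(u<285)&(v>140)&(v<205)
V,U=np.nonzero(h); P=onz(p,U,V,.016); print(len(V),V.min(),V.max(),cv2.minAreaRect((P[:,:2]*1000).astype(np.float32)),np.median(W[h],0))
r=(hsv[...,1]>110)&((hsv[...,0]<8)|(hsv[...,0]>172))&(u>235)&(u<285)&(v>190)&(v<330)
V,U=np.nonzero(r); P=onz(p,U,V,.010);k=np.polyfit(P[:,0],P[:,1],1); print(np.degrees(np.arctan(k[0])),P[:,0].min(),P[:,0].max(),'y at .4805',np.polyval(k,.4805),np.polyval(k,.47))
```

```text
768 147 198 ((478.5928039550781, 286.73968505859375), (58.93080139160156, 18.39471435546875), 3.675156593322754) [0.47730528 0.2867792  0.01564087]
3.86325620224717 0.5099883900926199 0.6800210862528957 y at .4805 0.28714262549821384 0.28643357196390107
```

```bash
python3 go.py .4795 .287 .004 183.8
python3 -m creep '[[0.002,0.0018,0.03,0,0,0],[0.002,0.0018,0.07,0,0,0],[0.002,0.0018,0.1,0,0,0],[0.002,0.0018,0.12,0,0,0],[0.002,0.0018,0.132,0,0,0],[0.002,0.0018,0.139,0,0,0],[0.002,0.0018,0.143,0,0,0],[0.002,0.0018,0.143,0,0,0]]' 0.04
python3 go.py .4795 .287 .004 183.8
python3 -m creep '[[0,0,0,0,0,0],[0,0,0,0,0,0],[0,0,0,0,0,0],[0,0,0,0,0,0],[0,0,0,0,0,0],[0,0,0,0,0,0],[0,0,0,0,0,0],[0,0,0,0,0,0]]' 0 80
python3 go.py .4795 .287 .004 183.8
```

```text
[0.0021 0.0017 0.143 ] [ 0.   0.  -0.2] now [0.4816 0.2853 0.147 ] yaw -176.36 z [ 0.     0.001 -1.   ] t 11.75 F [-0.2 -0.6  0.6] gap 0.0498
clock: 12.55
tcp_pos: [0.4798, 0.2872, 0.0041]
orientation: [0.0, -0.032, 0.999, 0.001]
wrist_force: [-0.5, 0.8, 0.3]
finger_gap: 0.0401
[ 0.0003 -0.0002  0.0001] [ 0.1  0.  -0.1] now [0.4798 0.2872 0.0041] yaw -176.34 z [ 0.001  0.001 -1.   ] t 12.55 F [-0.5  0.8  0.3] gap 0.0401
clock: 13.35
tcp_pos: [0.4793, 0.287, 0.0037]
orientation: [-0.0, -0.032, 0.999, 0.0]
wrist_force: [0.3, 0.5, -0.3]
finger_gap: -0.0002
[-0.0002 -0.0001 -0.0003] [ 0.  -0.  -0.1] now [0.4793 0.287  0.0037] yaw -176.34 z [-0.     0.001 -1.   ] t 13.35 F [ 0.3  0.5 -0.3] gap -0.0002
```

Run:
```python
from h import *
im,d,p=look('wrist','w9.png'); np.savez('/tmp/w9.npz',im=im,d=d,pos=p['position'],ori=p['orientation'])
i2,_,_=look('scene','s9.png')
a=cv2.resize(im[130:384,130:400],(540,508)); b=cv2.resize(i2[150:250,290:400],(440,400),interpolation=2); b=cv2.copyMakeBorder(b,0,108,0,0,0)
x=cv2.resize(np.hstack([a,b]),None,fx=.8,fy=.8); print(x.shape); cv2.imwrite('pics/c9.png',x)
```

```text
(406, 784, 3)
```

View pics/c9.png

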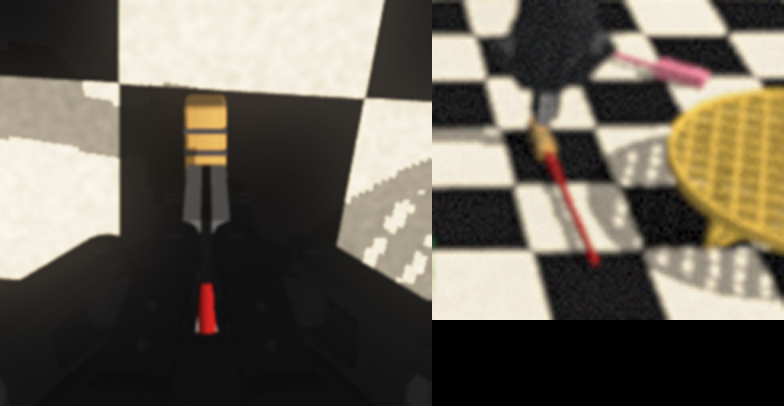

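```bash
python3 -m creep '[[0,0,0,0,0,0],[0,0,-0.003,0,0,0],[0,0,-0.008,0,0,0],[0,0,-0.015,0,0,0],[0,0,-0.022,0,0,0],[0,0,-0.03,0,0,0],[0,0,-0.03,0,0,0],[0,0,-0.03,0,0,0]]'
cat > pin2.py <<'E'
from h import *; import sys
# pin in tool frame from wrist
im,d,p=look('wrist'); s=env.get_state(); Rt=rot(s['orientation']); W=cloud(p,d)
T=Rt.inv().apply((W-s['tcp_pos']).reshape(-1,3)).reshape(W.shape)
hsv=cv2.cvtColor(im,cv2.COLOR_BGR2HSV)
b=(abs(T[...,0])<.24)&(abs(T[...,1])<.05)&(T[...,2]>-.06)&(T[...,2]<.06)&(d>0)&(hsv[...,1]>110)
for nm,m in (('head',b&(hsv[...,0]>=11)&(hsv[...,0]<35)),('rod',b&((hsv[...,0]<8)|(hsv[...,0]>172))),('pads',(abs(T[...,0])<.03)&(abs(T[...,1])<.03)&(T[...,2]>-.04)&(T[...,2]<.004)&(hsv[...,1]<60)&(im.max(2)>60)&(im.max(2)<210)&(d>0))):
    Q=T[m]
    if len(Q)<8: print(nm,len(Q)); continue
    print(nm,len(Q),'tool med',np.round(np.median(Q,0),4),'x',np.round(np.percentile(Q[:,0],[1,99]),4),'y',np.round(np.percentile(Q[:,1],[1,99]),4),'z',np.round(np.percentile(Q[:,2],[1,50,99]),4),'slopes y/x z/x',np.round(np.degrees(np.polyfit(Q[:,0],Q[:,1:],1)[0]),2),'world medz',np.round(np.median(W[m],0),4))
print(s['finger_gap'],s['wrist_force'],s['tcp_pos'])
E
python3 pin2.py
```

```text
clock: 14.25
tcp_pos: [0.4797, 0.2872, 0.0342]
orientation: [0.0, -0.032, 0.999, 0.001]
wrist_force: [-1.0, 0.6, -0.5]
finger_gap: -0.0001
head 1093 tool med [ 0.0119 -0.0004  0.0181] x [-0.0125  0.0282] y [-0.0093  0.0088] z [0.0165 0.0181 0.0341] slopes y/x z/x [-1.    1.55] world medz [0.4675 0.286  0.0157]
rod 258 tool med [-0.1021  0.0005  0.0225] x [-0.1195 -0.085 ] y [-0.003   0.0041] z [0.0211 0.0225 0.0249] slopes y/x z/x [-1.42 -1.34] world medz [0.5812 0.2938 0.0113]
pads 187 tool med [ 0.0112 -0.0019 -0.0346] x [0.0104 0.0118] y [-0.0065  0.0062] z [-0.0398 -0.0346 -0.0283] slopes y/x z/x [ 36.28 -80.28] world medz [0.4682 0.2844 0.0683]
-0.000299186908187863 [-0.09835011  0.0524966   0.279319  ] [0.47935233 0.28703608 0.03379057]
```

The head top is still at z = 0.016, so the pin stayed on the bench. The fingers probably flexed open at their tips under 80 N, so I'll go lower and grip more lightly.

```bash
python3 -m creep '[[0,0,0,0,0,0],[0,0,0,0,0,0],[0,0,0,0,0,0],[0,0,0.01,0,0,0],[0,0,0.02,0,0,0],[0,0,0.028,0,0,0],[0,0,0.033,0,0,0],[0,0,0.0345,0,0,0]]' 0.035 25
python3 go.py .4795 .287 0 183.8
python3 -m creep '[[0,0,0,0,0,0],[0,0,0,0,0,0],[0,0,0,0,0,0],[0,0,0,0,0,0],[0,0,0,0,0,0],[0,0,0,0,0,0],[0,0,0,0,0,0],[0,0,0,0,0,0]]' 0.008 20
python3 pin2.py
```

```text
clock: 15.1
tcp_pos: [0.4786, 0.2867, -0.002]
orientation: [-0.001, -0.032, 0.999, 0.0]
wrist_force: [0.3, -0.4, -0.3]
finger_gap: 0.035
[-0.0009  0.0002 -0.002 ] [ 0.  -0.1 -0.1] now [ 0.4786  0.2867 -0.002 ] yaw -176.34 z [-0.002  0.    -1.   ] t 15.1 F [ 0.3 -0.4 -0.3] gap 0.035
clock: 15.9
tcp_pos: [0.4793, 0.2871, -0.0008]
orientation: [-0.0, -0.032, 0.999, 0.0]
wrist_force: [0.3, -0.6, -0.5]
finger_gap: 0.0078
head 1614 tool med [ 0.0119 -0.0005 -0.0166] x [-0.0267  0.0282] y [-0.0095  0.0085] z [-0.0553 -0.0166 -0.0007] slopes y/x z/x [-0.46  5.68] world medz [0.4674 0.2864 0.0158]
rod 711 tool med [-0.0539  0.0002 -0.0119] x [-0.0806 -0.0317] y [-0.0049  0.0047] z [-0.0135 -0.0119 -0.0002] slopes y/x z/x [-0.11 -0.03] world medz [0.5332 0.2905 0.0111]
pads 455 tool med [ 0.0117  0.0027 -0.0176] x [-0.0182  0.0299] y [-0.0122  0.0286] z [-0.0398 -0.0176  0.0001] slopes y/x z/x [16.69 39.68] world medz [0.4674 0.2895 0.0168]
0.008257187018721055 [-0.02399536  0.27564352 -0.95398783] [ 0.47930331  0.28704698 -0.0008121 ]
```

```bash
python3 -m creep '[[0,0,0,0,0,0],[0,0,0,0,0,0],[0,0,-0.002,0,0,0],[0,0,-0.005,0,0,0],[0,0,-0.01,0,0,0],[0,0,-0.015,0,0,0],[0,0,-0.02,0,0,0],[0,0,-0.02,0,0,0]]' 0.006 30
python3 pin2.py
```

```text
clock: 16.75
tcp_pos: [0.4801, 0.2874, 0.0203]
orientation: [0.001, -0.032, 0.999, 0.001]
wrist_force: [-0.3, -0.3, -0.0]
finger_gap: 0.0061
head 1397 tool med [ 0.0112 -0.0004  0.0041] x [-0.0255  0.0287] y [-0.0095  0.0083] z [-0.0484  0.0041  0.0201] slopes y/x z/x [-0.71  3.26] world medz [0.4686 0.2866 0.0158]
rod 807 tool med [-0.0619  0.0003  0.0086] x [-0.1036 -0.0032] y [-0.0045  0.0044] z [-0.0394  0.0086  0.02  ] slopes y/x z/x [ -0.35 -12.83] world medz [0.5416 0.2913 0.0113]
pads 270 tool med [ 0.0111 -0.0011 -0.0319] x [-0.0171  0.0189] y [-0.0095  0.0092] z [-0.0399 -0.0319  0.0039] slopes y/x z/x [  2.79 -63.71] world medz [0.4689 0.2863 0.0517]
0.006076729785811487 [ 0.79744626 -0.69819888  0.47205009] [0.47982843 0.28727115 0.019859  ]
```

```bash
python3 -m creep '[[0,0,-0.02,0,0,0],[0,0,-0.04,0,0,0],[0,0,-0.06,0,0,0],[0,0,-0.06,0,0,0],[0,0,-0.06,0,0,0],[0,0,-0.06,0,0,0],[0,0,-0.06,0,0,0],[0,0,-0.06,0,0,0]]' 0.016 40
cat > tips.py <<'E'
from h import *
im,d,p=look('wrist','tips.png'); s=env.get_state(); Rt=rot(s['orientation']); W=cloud(p,d)
T=Rt.inv().apply((W-s['tcp_pos']).reshape(-1,3)).reshape(W.shape)
m=(abs(T[...,0])<.03)&(abs(T[...,1])<.045)&(T[...,2]>-.06)&(T[...,2]<.03)&(d>0)
print(s['finger_gap'],m.sum())
for z in np.arange(-.06,.03,.005):
    q=m&(T[...,2]>=z)&(T[...,2]<z+.005); Q=T[q]
    if len(Q)>3:
        L=Q[Q[:,1]<0]; Rr=Q[Q[:,1]>0]
        print(round(z,3),len(Q),'x',np.round(np.percentile(Q[:,0],[2,98]),4),'yL',np.round([L[:,1].min(),L[:,1].max()],4) if len(L) else '','yR',np.round([Rr[:,1].min(),Rr[:,1].max()],4) if len(Rr) else '', im[q].mean(0).astype(int))
E
python3 tips.py
```

```text
clock: 17.6
tcp_pos: [0.4787, 0.2867, 0.0783]
orientation: [-0.001, -0.032, 0.999, 0.0]
wrist_force: [-1.1, 0.2, 0.3]
finger_gap: 0.0165
0.01586997465080045 2107
-0.06 453 x [-0.0102  0.0122] yL [-0.0211 -0.0082] yR [0.0077 0.021 ] [57 61 64]
-0.055 347 x [-0.004  0.012] yL [-0.0218 -0.0082] yR [0.0077 0.0212] [46 50 53]
-0.05 331 x [-0.0085  0.012 ] yL [-0.0221 -0.0082] yR [0.0077 0.0213] [51 55 59]
-0.045 310 x [-0.0002  0.0121] yL [-0.0218 -0.0082] yR [0.0077 0.021 ] [46 50 53]
-0.04 278 x [-0.0089  0.0121] yL [-0.0217 -0.0082] yR [0.0077 0.0213] [53 58 62]
-0.035 252 x [-0.0019  0.012 ] yL [-0.0217 -0.0082] yR [0.0077 0.0213] [45 49 52]
-0.03 103 x [-0.0082  0.0121] yL [-0.0206 -0.0083] yR [0.0077 0.019 ] [55 59 62]
-0.025 33 x [-0.0097  0.0107] yL [-0.0143 -0.0082] yR [0.0077 0.0109] [55 63 68]
```

The depth image shows the real fingertips end about 23 mm behind the reported TCP. That explains the miss: the fingers closed above the head. I'll go lower.

```bash
python3 -m creep '[[0,0,0.02,0,0,0],[0,0,0.045,0,0,0],[0,0,0.065,0,0,0],[0,0,0.08,0,0,0],[0,0,0.087,0,0,0],[0,0,0.092,0,0,0],[0,0,0.095,0,0,0],[0,0,0.0965,0,0,0]]' 0.035 40
python3 go.py .4795 .287 0 183.8
python3 -m creep '[[0,0,0,0,0,0],[0,0,0,0,0,0],[0,0,0,0,0,0],[0,0,0,0,0,0],[0,0,0,0,0,0],[0,0,0,0,0,0],[0,0,0,0,0,0],[0,0,0,0,0,0]]' 0.0 60
python3 pin2.py
```

```text
clock: 18.45
tcp_pos: [0.4798, 0.2873, -0.017]
orientation: [0.0, -0.032, 0.999, 0.0]
wrist_force: [-0.7, -0.0, -0.5]
finger_gap: 0.0347
[ 0.0003 -0.0002 -0.017 ] [ 0.1  0.  -0.1] now [ 0.4798  0.2873 -0.017 ] yaw -176.33 z [ 0.001  0.001 -1.   ] t 18.45 F [-0.7 -0.  -0.5] gap 0.0347
clock: 19.25
tcp_pos: [0.4798, 0.2873, -0.0165]
orientation: [0.001, -0.032, 0.999, 0.001]
wrist_force: [-1.6, -1.2, 5.5]
finger_gap: 0.0138
head 2348 tool med [ 0.0068  0.     -0.0323] x [-0.0397  0.0286] y [-0.0081  0.0081] z [-0.0456 -0.0323 -0.0164] slopes y/x z/x [-0.06  1.76] world medz [0.473  0.2869 0.0158]
rod 606 tool med [-0.0484  0.0001 -0.0275] x [-0.0674 -0.0313] y [-0.0052  0.005 ] z [-0.0292 -0.0275 -0.0158] slopes y/x z/x [-1.22 -8.  ] world medz [0.528  0.2903 0.011 ]
pads 435 tool med [ 0.0117  0.0047 -0.0323] x [-0.0183  0.0299] y [-0.0136  0.0285] z [-0.0398 -0.0323 -0.0158] slopes y/x z/x [21.87 22.94] world medz [0.4676 0.291  0.0158]
0.014212725471558673 [-0.85783005 -0.81765595  6.39681804] [ 0.4798291   0.28732417 -0.01653701]
```

```bash
python3 -m creep '[[0,0,-0.002,0,0,0],[0,0,-0.01,0,0,0],[0,0,-0.025,0,0,0],[0,0,-0.045,0,0,0],[0,0,-0.07,0,0,0],[0,0,-0.09,0,0,0],[0,0,-0.1,0,0,0],[0,0,-0.1,0,0,0]]'
python3 pin2.py; python3 go.py .4865 .32 .08 90
```

```text
clock: 20.1
tcp_pos: [0.4804, 0.2874, 0.0842]
orientation: [0.001, -0.032, 0.999, 0.001]
wrist_force: [0.8, 0.2, -2.0]
finger_gap: 0.0137
head 2262 tool med [ 0.0063  0.0003 -0.0336] x [-0.0268  0.0278] y [-0.0076  0.0078] z [-0.0463 -0.0336 -0.0218] slopes y/x z/x [-0.21  3.65] world medz [0.4733 0.287  0.1165]
rod 466 tool med [-0.0482  0.0004 -0.0292] x [-0.0649 -0.0318] y [-0.0035  0.0037] z [-0.0305 -0.0292 -0.0268] slopes y/x z/x [ 0.44 -1.06] world medz [0.5276 0.2904 0.1121]
pads 318 tool med [ 0.0106 -0.0019 -0.0341] x [-0.0187  0.0183] y [-0.0135  0.0134] z [-0.0399 -0.0341 -0.0272] slopes y/x z/x [ 4.1  -0.18] world medz [0.4693 0.2852 0.1171]
0.013810697608272558 [-1.0311813  -0.03529038 -2.38150048] [0.47959747 0.28711164 0.08292413]
[-0.009   0.0324  0.003 ] [ 0.1 -0.  93.7] now [0.4796 0.2871 0.0829] yaw -176.33 z [ 0.001  0.001 -1.   ] t 20.15 F [-1.  -0.  -2.4] gap 0.0138
```

```bash
python3 -m creep '[[-0.001,0.003,0,0,0,6],[-0.003,0.008,0,0,0,14],[-0.005,0.014,0,0,0,22],[-0.007,0.019,0,0,0,30],[-0.008,0.023,0,0,0,38],[-0.008,0.023,0,0,0,46],[-0.008,0.023,0,0,0,54],[-0.008,0.023,0,0,0,62]]'
python3 go.py .4865 .31 .0735 90
python3 -m creep '[[0,0,0.001,0,0,8],[0,0,0.002,0,0,16],[0,0,0.004,0,0,24],[0,0,0.006,0,0,30],[0,0,0.008,0,0,32],[0,0,0.0085,0,0,32],[0,0,0.0085,0,0,32],[0,0,0.0085,0,0,32]]'
python3 pin2.py; python3 go.py .4865 .31 .0735 90
```

```text
clock: 20.95
tcp_pos: [0.4847, 0.31, 0.0808]
orientation: [-0.001, 0.49, 0.872, -0.001]
wrist_force: [-0.5, 0.0, -1.1]
finger_gap: 0.0137
[-0.0009  0.0016  0.0073] [-0.2 -0.  31.3] now [0.4847 0.31   0.0808] yaw 121.34 z [-0.003 -0.001 -1.   ] t 20.95 F [-0.5  0.  -1.1] gap 0.0137
clock: 21.75
tcp_pos: [0.4855, 0.3103, 0.0736]
orientation: [-0.0, 0.709, 0.705, -0.0]
wrist_force: [0.2, 0.4, -2.0]
finger_gap: 0.0136
head 5099 tool med [0.0993 0.0126 0.0137] x [-0.026   0.1346] y [-0.0076  0.0491] z [-0.0393  0.0137  0.0235] slopes y/x z/x [14.25 22.9 ] world medz [0.4989 0.4095 0.0602]
rod 465 tool med [-0.0478 -0.0006 -0.0277] x [-0.0652 -0.0318] y [-0.0039  0.0033] z [-0.0291 -0.0277 -0.0253] slopes y/x z/x [-0.51 -0.98] world medz [0.4848 0.2626 0.1015]
pads 484 tool med [ 0.0104 -0.0028 -0.0328] x [-0.019   0.0183] y [-0.0205  0.0145] z [-0.0397 -0.0328 -0.0255] slopes y/x z/x [ 5.97 -1.17] world medz [0.4829 0.3208 0.1067]
0.013923212157989999 [ 0.04466774 -0.20903744 -0.95953819] [0.48565387 0.31039149 0.07386933]
[-0.0004  0.0008  0.0004] [-0.  -0.  -0.3] now [0.4857 0.3104 0.0739] yaw 89.7 z [-0.001  0.    -1.   ] t 21.8 F [ 0.  -0.2 -1. ] gap 0.0139
```

```bash
cat > nose.py <<'E'
from h import *; import sys
s=env.get_state()
for n in ('top','scene'):
    im,d,p=look(n,sys.argv[1]+n+'.png'); hsv=cv2.cvtColor(im,cv2.COLOR_BGR2HSV)
    m=(hsv[...,1]>110)&(hsv[...,2]>60)&((hsv[...,0]<7)|(hsv[...,0]>174)); v,u=np.nonzero(m); o=np.array(p['position']); r=ray(p,u,v)
    if n=='top': P=onz(p,u,v,.099)
    else: P=o+r*((.486-o[0])/r[:,0])[:,None]
    k=(abs(P[:,1]-.2)<.13)&(abs(P[:,0]-.486)<.03)&(abs(P[:,2]-.099)<.03); P=P[k]; print(n,len(P), 'uv',u[k].min() if len(P) else '',u[k].max() if len(P) else '')
    if len(P)<10: continue
    a=0 if n=='top' else 2; 
    for y in np.arange(.08,.3,.02):
        q=abs(P[:,1]-y)<.01
        if q.sum()>2: print('  y %.2f'%y,q.sum(),'xz'[a//2],np.round(P[q,a].mean(),4))
    q=P[:,1]>P[:,1].min()+.015; f=np.polyfit(P[q,1],P[q,a],1); print('  nose y',P[:,1].min(),'slope deg',np.degrees(f[0]),'at y=.08',np.polyval(f,.08),'at .31',np.polyval(f,.31))
E
python3 nose.py n1
```

```text
top 181 uv 171 239
  y 0.10 3 x 0.4848
  y 0.12 36 x 0.4845
  y 0.14 29 x 0.4845
  y 0.16 16 x 0.4847
  y 0.18 10 x 0.4834
  y 0.20 8 x 0.4843
  y 0.22 8 x 0.4847
  y 0.24 25 x 0.4847
  y 0.26 32 x 0.4843
  y 0.28 14 x 0.4846
  nose y 0.10804841157227767 slope deg -0.04067764082269503 at y=.08 0.48455870701820924 at .31 0.48439541650242035
scene 127 uv 270 324
  y 0.12 26 z 0.0996
  y 0.14 8 z 0.0981
  y 0.16 6 z 0.098
  y 0.18 7 z 0.0978
  y 0.22 13 z 0.1002
  y 0.24 25 z 0.0994
  y 0.26 27 z 0.0988
  y 0.28 13 z 0.1012
  nose y 0.11116796759474079 slope deg 0.6452725457801703 at y=.08 0.09761656211318682 at .31 0.10020685212740248
```

```bash
python3 -m creep '[[-0.003,0.001,-0.0005,0,0,0],[-0.008,0.0013,-0.0005,0,0,0],[-0.015,0.0013,-0.0005,0,0,0],[-0.022,0.0013,-0.0005,0,0,0],[-0.028,0.0013,-0.0005,0,0,0],[-0.034,0.0013,-0.0005,0,0,0],[-0.04,0.0013,-0.0005,0,0,0],[-0.045,0.0013,-0.0005,0,0,0]]'
python3 nose.py n2; python3 go.py .4872 .31 .0739 90
```

```text
clock: 22.7
tcp_pos: [0.4869, 0.2649, 0.0747]
orientation: [-0.0, 0.709, 0.705, 0.0]
wrist_force: [0.3, -0.1, -1.5]
finger_gap: 0.0143
top 166 uv 189 249
  y 0.08 11 x 0.4853
  y 0.10 32 x 0.4859
  y 0.12 40 x 0.4851
  y 0.14 29 x 0.4852
  y 0.16 8 x 0.4859
  y 0.18 10 x 0.4859
  y 0.20 16 x 0.4855
  y 0.22 16 x 0.4859
  y 0.24 4 x 0.4862
  nose y 0.0830149259250683 slope deg 0.31094345516213806 at y=.08 0.4850869688416758 at .31 0.48633517587010033
scene 94 uv 262 310
  y 0.08 6 z 0.1002
  y 0.10 24 z 0.1002
  y 0.12 27 z 0.0998
  y 0.14 8 z 0.0981
  y 0.16 6 z 0.098
  y 0.18 4 z 0.0978
  y 0.22 14 z 0.1
  y 0.24 5 z 0.0988
  nose y 0.08649837039098962 slope deg -0.17865805158376136 at y=.08 0.099631272096541 at .31 0.09891409271241407
[0.0452 0.     0.0008] [-0.  -0.  -0.4] now [0.4869 0.2648 0.0747] yaw 89.62 z [-0.     0.001 -1.   ] t 22.8 F [-0.5  0.3 -1.3] gap 0.014
```

```bash
python3 -m creep '[[-0.004,0,0,0,0,0],[-0.009,0,0,0,0,0],[-0.014,0,0,0,0,0],[-0.019,0,0,0,0,0],[-0.024,0,0,0,0,0],[-0.029,0,0,0,0,0],[-0.034,0,0,0,0,0],[-0.038,0,0,0,0,0]]'
python3 go.py .4872 .31 .0739 90
```

```text
clock: 23.6
tcp_pos: [0.4867, 0.227, 0.0747]
orientation: [-0.0, 0.709, 0.705, 0.0]
wrist_force: [-0.4, -1.1, -2.1]
finger_gap: 0.014
[0.083  0.     0.0009] [-0.  -0.  -0.3] now [0.4867 0.227  0.0747] yaw 89.66 z [-0.     0.001 -1.   ] t 23.6 F [-0.4 -1.1 -2.1] gap 0.014
```

```bash
python3 -m creep '[[-0.004,0,0,0,0,0],[-0.009,0,0,0,0,0],[-0.014,0,0,0,0,0],[-0.02,0,0,0,0,0],[-0.026,0,0,0,0,0],[-0.032,0,0,0,0,0],[-0.037,0,0,0,0,0],[-0.042,0,0,0,0,0]]'
python3 go.py .4872 .31 .0739 90; python3 pin2.py | grep -E 'rod|head'
```

```text
clock: 24.4
tcp_pos: [0.4864, 0.185, 0.0746]
orientation: [-0.0, 0.709, 0.705, 0.0]
wrist_force: [-0.4, 0.5, -0.6]
finger_gap: 0.014
[0.125  0.     0.0008] [-0.  -0.  -0.3] now [0.4864 0.185  0.0746] yaw 89.66 z [-0.     0.001 -1.   ] t 24.4 F [-0.4  0.5 -0.6] gap 0.014
head 2146 tool med [ 0.0066 -0.0004 -0.0324] x [-0.0264  0.0284] y [-0.0075  0.0071] z [-0.0436 -0.0324 -0.0222] slopes y/x z/x [-0.15  2.6 ] world medz [0.4861 0.191  0.1071]
rod 480 tool med [-0.0466  0.0002 -0.0279] x [-0.0637 -0.0314] y [-0.0036  0.0035] z [-0.0293 -0.0279 -0.0257] slopes y/x z/x [-0.92 -0.21] world medz [0.4862 0.1377 0.1025]
```

```bash
python3 -m creep '[[-0.004,0,0,0,0,0],[-0.009,0,0,0,0,0],[-0.014,0,0,0,0,0],[-0.02,0,0,0,0,0],[-0.026,0,0,0,0,0],[-0.032,0,0,0,0,0],[-0.037,0,0,0,0,0],[-0.042,0,0,0,0,0]]'
python3 go.py .4872 .31 .0739 90
python3 -m creep '[[-0.004,0,0,0,0,0],[-0.008,0,0,0,0,0],[-0.012,0,0,0,0,0],[-0.016,0,0,0,0,0],[-0.02,0,0,0,0,0],[-0.023,0,0,0,0,0],[-0.026,0,0,0,0,0],[-0.028,0,0,0,0,0]]'
python3 go.py .4872 .31 .0739 90; python3 pin2.py | grep -E 'rod|head'
```

```text
clock: 25.25
tcp_pos: [0.4862, 0.143, 0.0746]
orientation: [-0.0, 0.709, 0.705, 0.0]
wrist_force: [-0.4, 0.9, -1.5]
finger_gap: 0.0139
[0.167  0.     0.0008] [-0.  -0.  -0.3] now [0.4862 0.143  0.0746] yaw 89.66 z [-0.     0.001 -1.   ] t 25.25 F [-0.4  0.9 -1.5] gap 0.0139
clock: 26.05
tcp_pos: [0.486, 0.1152, 0.0746]
orientation: [-0.0, 0.709, 0.705, 0.0]
wrist_force: [-0.6, -0.4, -1.5]
finger_gap: 0.0142
[0.1948 0.     0.0008] [-0.  -0.  -0.3] now [0.486  0.1152 0.0746] yaw 89.66 z [-0.     0.001 -1.   ] t 26.05 F [-0.6 -0.4 -1.5] gap 0.0142
head 2238 tool med [ 0.0066 -0.0005 -0.0324] x [-0.0273  0.028 ] y [-0.0079  0.0074] z [-0.0437 -0.0324 -0.0201] slopes y/x z/x [-0.21  3.02] world medz [0.4857 0.1217 0.107 ]
rod 46 tool med [-0.0327  0.0001 -0.0281] x [-0.0599 -0.0307] y [-0.0033  0.0036] z [-0.0302 -0.0281 -0.0233] slopes y/x z/x [ 0.13 -1.2 ] world medz [0.4859 0.0823 0.1026]
```

```bash
python3 -m creep '[[-0.001,0,0,0,0,0],[-0.002,0,0,0,0,0],[-0.003,0,0,0,0,0],[-0.004,0,0,0,0,0],[-0.0045,0,0,0,0,0],[-0.005,0,0,0,0,0],[-0.0055,0,0,0,0,0],[-0.0055,0,0,0,0,0]]'
python3 go.py .4872 .31 .0739 90; python3 pin2.py | grep -E 'rod|head'
```

```text
clock: 26.9
tcp_pos: [0.486, 0.1119, 0.0747]
orientation: [-0.002, 0.709, 0.705, 0.002]
wrist_force: [-0.4, 7.2, -1.3]
finger_gap: 0.0139
[0.1981 0.0003 0.0017] [ 0.  -0.3 -0.3] now [0.486  0.1119 0.0747] yaw 89.74 z [ 0.     0.005 -1.   ] t 26.9 F [-0.4  7.2 -1.3] gap 0.0139
head 2254 tool med [ 0.0068 -0.0005 -0.0324] x [-0.0269  0.0279] y [-0.008   0.0074] z [-0.0441 -0.0324 -0.0192] slopes y/x z/x [-0.19  3.96] world medz [0.4856 0.1185 0.1071]
rod 15 tool med [-0.0552  0.0001 -0.0282] x [-0.0574 -0.0499] y [-0.0023  0.0027] z [-0.0333 -0.0282 -0.0266] slopes y/x z/x [ -2.01 -51.9 ] world medz [0.4859 0.0565 0.1026]
```

```bash
python3 -m creep '[[0.0015,0,0,0,0,0],[0.0015,0,0,0,0,0],[0.0015,0,0,0,0,0],[0.0015,0,0,0,0,0],[0.0015,0,-0.01,0,0,0],[0.0015,0,-0.035,0,0,0],[0.0015,0,-0.065,0,0,0],[0.0015,0,-0.09,0,0,0]]' 0.045
python3 pin2.py | grep -E 'rod|head'; python3 go.py .5936 .0034 .165 90;python3 nose.py n3
```

```text
clock: 27.75
tcp_pos: [0.4862, 0.1113, 0.1667]
orientation: [0.0, 0.709, 0.705, 0.001]
wrist_force: [0.8, 0.2, 0.4]
finger_gap: 0.0448
head 0
rod 0
[-0.1074  0.1057  0.0065] [ 0.4 -0.1 -0.3] now [0.4885 0.1114 0.1708] yaw 89.66 z [ 0.007  0.001 -1.   ] t 27.8 F [ 1.7 -0.7  2.9] gap 0.0448
top 0 uv  
scene 1 uv 328 328
```

Move to the handle.

```bash
python3 -m creep '[[-0.01,0.01,0,0,0,0],[-0.03,0.03,0,0,0,0],[-0.055,0.055,0,0,0,0],[-0.08,0.08,0,0,0,-0.3],[-0.1,0.1,0,0,0,-0.3],[-0.1075,0.107,0,0,0,-0.3],[-0.1075,0.107,0,0,0,-0.3],[-0.1075,0.107,0,0,0,-0.3]]'
python3 go.py .5936 .0034 .093 90
python3 - <<'E'
from h import *
im,d,p=look('wrist','w12.png'); np.savez('/tmp/w12.npz',im=im,d=d,pos=p['position'],ori=p['orientation']); W=cloud(p,d)
hsv=cv2.cvtColor(im,cv2.COLOR_BGR2HSV)
m=(im.max(2)<90)&(W[...,2]>.134)&(W[...,2]<.15)&(abs(W[...,0]-.59)<.025)&(abs(W[...,1])<.07)
P=W[m]; print('handle',len(P),cv2.minAreaRect((P[:,:2]*1000).astype(np.float32)),np.median(P,0))
b=(hsv[...,1]>150)&(hsv[...,0]>100)&(hsv[...,0]<130)&(W[...,2]>.092)&(W[...,2]<.108)&(W[...,0]>.505)
P=W[b];A=np.c_[P[:,:2],np.ones(len(P))];k=np.linalg.lstsq(A,P[:,2],rcond=None)[0];print('panel slopes deg',np.degrees(k[:2]),'z',np.median(P[:,2]))
y=(hsv[...,1]>90)&(hsv[...,0]>=11)&(hsv[...,0]<35)&(abs(W[...,0]-.486)<.03)&(abs(W[...,1]-.11)<.04)
if y.sum()>5: print('head',y.sum(),cv2.minAreaRect((W[y][:,:2]*1000).astype(np.float32)),np.median(W[y],0))
g=(hsv[...,1]>110)&((hsv[...,0]<8)|(hsv[...,0]>172))&(abs(W[...,0]-.486)<.03)&(abs(W[...,1])<.12)
n,l,st,c=cv2.connectedComponentsWithStats(g.astype(np.uint8)); print([(int(st[i,4]),np.round(np.median(W[l==i],0),4)) for i in range(1,n)])
E
```

```text
clock: 28.7
tcp_pos: [0.5913, 0.0035, 0.1635]
orientation: [-0.001, 0.707, 0.707, -0.0]
wrist_force: [-0.2, 0.3, -0.1]
finger_gap: 0.0447
[-0.0002  0.0025  0.0705] [-0.1 -0.1 -0. ] now [0.5913 0.0035 0.1635] yaw 89.96 z [-0.002  0.001 -1.   ] t 28.7 F [-0.2  0.3 -0.1] gap 0.0447
handle 1814 ((593.0797729492188, 3.3050994873046875), (95.07421875, 11.257075309753418), 89.86361694335938) [0.59288257 0.00901934 0.14165938]
panel slopes deg [-0.08620758 -0.15699401] z 0.1007779677407554
head 1823 ((475.7633056640625, 113.47259521484375), (58.29301834106445, 39.12383270263672), 89.7629623413086) [0.48888591 0.11354819 0.1043139 ]
[(28, array([0.4873, 0.0594, 0.1015])), (14, array([ 0.487 , -0.0108,  0.1024])), (25, array([ 0.4869, -0.0836,  0.1026]))]
```

```bash
python3 -m creep '[[0,0.001,0.01,0,0,0],[0,0.0018,0.025,0,0,0],[0,0.0018,0.042,0,0,0],[0,0.0018,0.056,0,0,0],[0,0.0018,0.065,0,0,0],[0,0.0018,0.0705,0,0,0],[0,0.0018,0.0705,0,0,0],[0,0.0018,0.0705,0,0,0]]' 0.04
python3 go.py .593 .0034 .093 90
python3 -m creep '[[0,0,0,0,0,0],[0,0,0,0,0,0],[0,0,0,0,0,0],[0,0,0,0,0,0],[0,0,0,0,0,0],[0,0,0,0,0,0],[0,0,0,0,0,0],[0,0,0,0,0,0]]' 0.0 50
python3 go.py .593 .0034 .093 90
```

```text
clock: 29.55
tcp_pos: [0.5944, 0.0035, 0.0945]
orientation: [0.0, 0.707, 0.707, 0.0]
wrist_force: [0.4, 0.1, -0.0]
finger_gap: 0.0398
[-0.0001 -0.0014  0.0015] [ 0. -0. -0.] now [0.5944 0.0035 0.0945] yaw 89.98 z [ 0.001  0.001 -1.   ] t 29.55 F [ 0.4  0.1 -0. ] gap 0.0398
clock: 30.35
tcp_pos: [0.5947, 0.0032, 0.0948]
orientation: [0.0, 0.707, 0.707, 0.001]
wrist_force: [-0.4, 0.6, 5.3]
finger_gap: 0.0112
[ 0.0002 -0.0017  0.0018] [ 0.1 -0.  -0. ] now [0.5947 0.0032 0.0948] yaw 89.96 z [ 0.001  0.001 -1.   ] t 30.35 F [-0.4  0.6  5.3] gap 0.0112
```

```bash
python3 -m creep '[[0,0,-0.0037,-2,0,0],[0,0,-0.0084,-4.5,0,0],[0,-0.0003,-0.0131,-7,0,0],[0,-0.0008,-0.0178,-9.5,0,0],[0,-0.0015,-0.0224,-12,0,0],[0,-0.0022,-0.026,-14,0,0],[0,-0.003,-0.0297,-16,0,0],[0,-0.0037,-0.0324,-17.5,0,0]]'
python3 go.py .593 .0034 .093 90
```

```text
clock: 31.15
tcp_pos: [0.5894, 0.0034, 0.1257]
orientation: [0.107, 0.699, 0.699, 0.108]
wrist_force: [-0.2, 0.1, -1.7]
finger_gap: 0.011
[-0.     -0.0064  0.0323] [17.5 -0.  -0. ] now [0.5894 0.0034 0.1257] yaw 89.96 z [ 0.3    0.001 -0.954] t 31.15 F [-0.2  0.1 -1.7] gap 0.011
```

Door is swinging with little force. Second half, to 35–36°.

```bash
python3 -m creep '[[0,0,-0.0037,-2,0,0],[0,0,-0.0084,-4.5,0,0],[0,-0.0003,-0.0131,-7,0,0],[0,-0.0008,-0.0178,-9.5,0,0],[0,-0.0015,-0.0224,-12,0,0],[0,-0.0022,-0.026,-14,0,0],[0,-0.003,-0.0297,-16,0,0],[0,-0.004,-0.0334,-18,0,0]]'
python3 go.py .593 .0034 .093 90
python3 - <<'E'
from h import *
im,d,p=look('wrist'); W=cloud(p,d); hsv=cv2.cvtColor(im,cv2.COLOR_BGR2HSV); s=env.get_state()
T=rot(s['orientation']).inv().apply((W-s['tcp_pos']).reshape(-1,3)).reshape(W.shape)
b=(hsv[...,1]>150)&(hsv[...,0]>100)&(hsv[...,0]<130)&(T[...,1]>-.08)&(T[...,1]<.05)&(T[...,2]<.03)&(T[...,2]>-.03)
P=W[b];A=np.c_[P[:,:2],np.ones(len(P))]
for _ in range(4):
    k=np.linalg.lstsq(A,P[:,2],rcond=None)[0]; q=abs(A@k-P[:,2])<.004; A,P=A[q],P[q]
print('door angle',np.degrees(np.arctan(k[0])),np.degrees(np.arctan(k[1])),len(P))
E
```

```text
clock: 31.95
tcp_pos: [0.5755, 0.0034, 0.1561]
orientation: [0.215, 0.674, 0.673, 0.216]
wrist_force: [0.3, 1.4, -1.8]
finger_gap: 0.011
[-0.0001 -0.0224  0.0615] [35.5 -0.  -0.1] now [0.5755 0.0034 0.1561] yaw 89.96 z [ 0.58   0.    -0.815] t 31.95 F [ 0.3  1.4 -1.8] gap 0.011
door angle 35.13253272896227 -0.4129434139843028 30121
```

```bash
python3 -m creep '[[0,-0.0002,0.0037,2,0,0],[0,-0.0007,0.0084,4.5,0,0],[0,-0.0013,0.0131,7,0,0],[0,-0.0022,0.0177,9.5,0,0],[0,-0.0033,0.0223,12,0,0],[0,-0.0043,0.026,14,0,0],[0,-0.0054,0.0296,16,0,0],[0,-0.0066,0.0332,18,0,0]]'
python3 go.py .5947 .0032 .0948 90
python3 -m creep '[[0,-0.0002,0.0037,2,0,0],[0,-0.0006,0.0075,4,0,0],[0,-0.0011,0.0112,6,0,0],[0,-0.0017,0.0149,8,0,0],[0,-0.0025,0.0186,10,0,0],[0,-0.0033,0.0223,12,0,0],[0,-0.0043,0.026,14,0,0],[0,-0.005,0.0283,15.2,0,0]]'
python3 go.py .5947 .0032 .0948 90
```

```text
clock: 32.8
tcp_pos: [0.5901, 0.0034, 0.1253]
orientation: [0.106, 0.699, 0.699, 0.107]
wrist_force: [0.3, 0.1, -1.6]
finger_gap: 0.0111
[-0.0002 -0.0046  0.0305] [17.3 -0.  -0. ] now [0.5901 0.0034 0.1253] yaw 89.96 z [ 0.297  0.001 -0.955] t 32.8 F [ 0.3  0.1 -1.6] gap 0.0111
clock: 33.6
tcp_pos: [0.5951, 0.0033, 0.0974]
orientation: [0.014, 0.707, 0.707, 0.014]
wrist_force: [2.0, -0.1, 2.9]
finger_gap: 0.0111
[-0.0001 -0.0005  0.0026] [ 2.2 -0.  -0. ] now [0.5951 0.0033 0.0974] yaw 89.97 z [ 0.039  0.001 -0.999] t 33.6 F [ 2.  -0.1  2.9] gap 0.0111
```

```bash
python3 -m creep '[[0,0,0.0006,0.4,0,0],[0,0,0.0012,0.8,0,0],[0,0,0.0017,1.2,0,0],[0,-0.0001,0.0021,1.6,0,0],[0,-0.0002,0.0024,1.9,0,0],[0,-0.0003,0.0026,2.2,0,0],[0,-0.0003,0.0026,2.2,0,0],[0,-0.0003,0.0026,2.2,0,0]]'
python3 - <<'E'
from h import *
im,d,p=look('wrist'); W=cloud(p,d); hsv=cv2.cvtColor(im,cv2.COLOR_BGR2HSV); s=env.get_state()
b=(hsv[...,1]>150)&(hsv[...,0]>100)&(hsv[...,0]<130)&(W[...,0]>.505)&(W[...,2]>.08)&(W[...,2]<.12)
P=W[b];A=np.c_[P[:,:2],np.ones(len(P))]
for _ in range(4):
    k=np.linalg.lstsq(A,P[:,2],rcond=None)[0]; q=abs(A@k-P[:,2])<.004; A,P=A[q],P[q]
print('door angle',np.degrees(np.arctan(k[0])),np.degrees(np.arctan(k[1])),np.median(P[:,2]),s['wrist_force'],s['tcp_pos'])
E
```

```text
clock: 34.4
tcp_pos: [0.5935, 0.0034, 0.0948]
orientation: [-0.0, 0.707, 0.707, 0.0]
wrist_force: [-1.1, -0.3, -0.3]
finger_gap: 0.0111
door angle -0.11206634417042602 -0.3050489526477999 0.10074444412623677 [ 0.12567684  0.51476583 -0.64920134] [0.59348653 0.00337746 0.09483215]
```

Shut (−0.1°, top at z = 0.1007). Now release, rise clear and check.

```bash
python3 -m creep '[[0,0,0,0,0,0],[0,0,0,0,0,0],[0,0,0,0,0,0],[0,0,0,0,0,0],[0,0,-0.015,0,0,0],[0,0,-0.045,0,0,0],[0,0,-0.085,0,0,0],[0,0,-0.11,0,0,0]]' 0.045
python3 - <<'E'
from h import *
im,d,p=look('wrist','end.png'); W=cloud(p,d); hsv=cv2.cvtColor(im,cv2.COLOR_BGR2HSV); s=env.get_state()
b=(hsv[...,1]>150)&(hsv[...,0]>100)&(hsv[...,0]<130)&(W[...,0]>.505)&(W[...,2]>.08)&(W[...,2]<.12)
P=W[b];A=np.c_[P[:,:2],np.ones(len(P))]
for _ in range(4):
    k=np.linalg.lstsq(A,P[:,2],rcond=None)[0]; q=abs(A@k-P[:,2])<.004; A,P=A[q],P[q]
print('door angle',np.degrees(np.arctan(k[0])),np.degrees(np.arctan(k[1])),np.median(P[:,2]),s['tcp_pos'],s['wrist_force'])
g=(hsv[...,1]>110)&((hsv[...,0]<8)|(hsv[...,0]>172))&(abs(W[...,0]-.486)<.03)&(abs(W[...,1])<.12)
n,l,st,c=cv2.connectedComponentsWithStats(g.astype(np.uint8)); print([(int(st[i,4]),np.round(np.median(W[l==i],0),4),np.round(W[l==i][:,1].min(),4)) for i in range(1,n)])
y=(hsv[...,1]>110)&(hsv[...,0]>=11)&(hsv[...,0]<35)&(abs(W[...,0]-.486)<.012)&(abs(W[...,1]-.11)<.04)&(W[...,2]>.09)
print('head y',np.percentile(W[y][:,1],[1,99]) if y.sum() else None)
i2,_,_=look('top','endtop.png'); cv2.imwrite('pics/endc.png',np.hstack([cv2.resize(im[40:340,40:400],(420,350)),cv2.resize(i2[60:260,20:440],(368,350))[:, :368]]))
E
```

```text
clock: 35.25
tcp_pos: [0.5946, 0.0032, 0.2079]
orientation: [0.001, 0.707, 0.707, 0.002]
wrist_force: [0.2, -0.6, -0.7]
finger_gap: 0.0455
door angle -0.11795668582480168 -0.08101997576295972 0.10077400032585415 [0.59639266 0.00295684 0.21193117] [ 1.94653439 -0.89008521  2.90064172]
[(19, array([0.4881, 0.0596, 0.1011]), np.float64(0.0584)), (10, array([ 0.4875, -0.0103,  0.103 ]), np.float64(-0.0109)), (19, array([ 0.4875, -0.0832,  0.1024]), np.float64(-0.0873))]
head y [0.08442861 0.13883233]
```

View pics/endc.png

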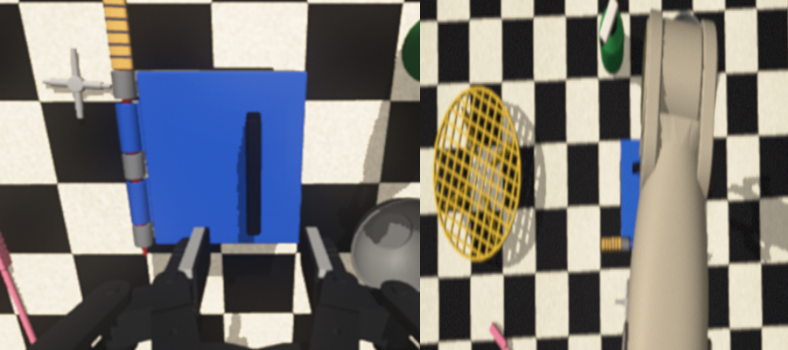

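The head is against the end barrel, the rod shows in the gaps and past the far end, and the door is shut.

```bash
python3 -c "
from workcell import env; print(env.hand_in())"
```

```text
the job is handed in; nothing more can be done
None
```

The job is done and handed in at about 35 s of the 64 s allowed. The door is on the cabinet, the pin is fully in, and I swung the door open to 35.1° (measured) by its handle and lowered it shut under control.

- **Door:** its barrels lined up with the cabinet's to within a fraction of a millimetre before I let go. After the swing it lies flat (−0.1°), with its top at z = 0.1008 m (nominal 0.100 m).
- **Pin:** I chose the red rod with the brass head, not the pink ones, and pushed it in from the +y end. It stopped against the end barrel with about 7 N. In the last look the head's face was at y = 0.0844 m and the barrel end at about 0.0835 m. Red rod shows in two of the gaps between barrels and past the far end.
- **Forces:** the largest wrist force I saw in any printed reading was about 7 N. I only read it at the end of each move, so brief peaks in between would not show.
- **Other objects:** I never touched the bottle, bowl, grate or valve tool. In the last pictures they stand where they were, though the arm hides part of the top view.

**What went wrong or disagreed:**
- My first two tries at the pin closed on air. In the wrist camera's depth image the fingertips end about 23 mm behind the reported TCP. I went lower after that and the grip held. It also means the door's first lift held the handle only near its top edge.
- Where views overlapped, the cameras' positions differed by 1 to 2 mm, so I lined parts up using views from the same camera.

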